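# Square up a pile of graphite plates in the test jig and close it with the end plate

### The arm

A 7-joint arm with a two-finger parallel gripper is mounted at the origin on the work surface. World frame = base frame: x ahead of the robot, y to its left, z up, the work surface at z = 0. Lengths are in m, angles in rad, forces in N, time in s.
With the tool pointing down it reaches from about 0.4 to 0.85 m from the base axis. Payload 4.5 kg.
Tool frame: the origin (TCP) lies midway between the tips of the shut fingers; the grasp point (between the pads) lies 19 mm behind it; z points along the fingers, y is the line along which they close (so a half turn about z gives the same grasp; the last joint's range is limited). The gripper opens to 88 mm and grips with 3 to 60 N. Pads are 18 mm wide; open, the fingers measure 123 mm over their backs; the gripper's body (75 mm by 187 mm) begins 45 mm behind the grasp point.
Start: joints at [-1.276, 0.689, -0.195, 1.565, 0.157, 0.902, -0.215], TCP at [0.161, 0.604, 0.239] pointing down, gripper open.
Joint ranges: [-3.01, 3.01], [-0.46, 2.08], [-1.47, 1.51], [0.13, 2.56], [-1, 4.14], [0.04, 2.09], [-2.66, 2.66]. Speed limits (rad/s): [2.57, 2.57, 3.14, 3.14, 3.14, 3.14, 3.14].

### API

Orientations are given as a unit quaternion [x, y, z, w].
In Python, from plant import r gives the robot as it stands. The module is installed in compiled form; this text tells all that it offers.
- The arm moves only by the tool step_arm, never from a script. Its argument "series" is a list of rows, each a list of 7 numbers: the shift along the world's x, y, z in mm, then the turn, a rotation vector about the world's x, y, z in rad, then the closure, from 0 (fully open) to 1 (shut). A call has 1 to 20 rows; each row shifts and turns the commanded pose from where the row before left it; what a row does not reach is not made up. A row lasts 1/10 s, in which the tool goes at most 50 mm and 8.59 degrees, less where a joint would pass 70% of its speed; a pose out of reach is approached as far as the arm can. A call is refused whole if a number of a shift passes 50 or a number of a turn 0.15, either way. A call with a gripper value outside its range is refused whole. The fingers move at their own pace and stop on an object; "force" is the grip in N (left out, the last holds). Time passes only in rows, so rows that do not move let the fingers close. It gives the time, the measured TCP pose, the force, the opening and the grip force at its end, in the units of the state.
- r.get_state(): the state, without advancing time (a new reading comes with each control period).
- r.snapshot(name): name is "scene" or "top" or "wrist"; returns (picture, depth): 400x640x3 uint8, blue, green, red; 400x640 float32, m along the optical axis (not along the pixel's ray), 0 where there is no reading.
- r.get_calibration(name): a dict with "intrinsics" (3x3 intrinsics, pixels), "pose" (4x4, takes a point from camera to world coordinates). Camera axes: x right, y up, looking along -z (the intrinsics and any distortion apply to the point x, -y, -z); pixel columns grow to the right and rows downward; lengths in m; the calibration is good to about 2 mm. A picture is of the moment at which its call begins: read the wrist's pose just before it. get_calibration takes no time and is no camera call; for the wrist camera it gives the pose at the moment of the call.
- r.finish_job(): hands the job in; it is judged then, once.
The state is a dict: "clock": time; "q": joint angles; "qd": joint speeds; "joint_torque": joint torques, N m; "tool_pos": TCP position; "eef_rot": TCP orientation; "contact_force": force on the tool from outside, world axes, zero at the start; "moment": the same for the moment, N m; "opening": opening from 0.0 (shut) to 1.0 (fully open); "finger_force": force on a finger pad.
Only numpy, scipy, OpenCV 4.12 (cv2) and the standard library are available. Lean on these libraries where they do the work, as an engineer would, in place of code of your own. Each camera call takes 0.05 s, during which the arm holds its last target. There are 200 camera calls.

### The job

Tap the five loose graphite plates square on the copper pad of the test jig, so that every one lies flush against all three locating posts, and close the pile with the steel end plate, boss up and flush against the posts too. Go gently: a hard push or knock cracks the graphite or shoves the loose jig along the bench, and it must stay where it stands. Leave the beaker, the bottle and the screwdriver alone.

Things in the scene. Friction and masses are not known exactly. Their poses are not given: they have to be found in the camera images.
- nest (a point): centre of the top of the jig's copper pad, 22 mm above the bench: the middle of every plate lies over it when its edges touch all three posts. Shares the jig's axes, z up
- jig: test jig, 1 kg, loose on rubber feet: a side push over about 8 N can slide it. Turned up to 0.5 rad. Aluminium base 140 x 160 mm (its x by y), top 12 mm above the bench, origin under its centre; copper pad 48 x 66 mm in the middle, 22 mm above the bench. Its -x and -y sides are open: there squared plates overhang the pad by 6 to 7 mm, so a fingertip can reach below the lowest plate
- post1 (a point): top, on the axis, of a locating post: upright steel, 12 mm diameter, top 54 mm above the bench, beyond the nest on the jig's +x side (jig x = +36, y = +30 mm). The near faces of posts 1 and 2 touch the long +x edge of a squared plate
- post2 (a point): top of the second, equal post on the +x side (jig x = +36, y = -30 mm). At jig yaw 0 the +x side is the one away from the robot, +y is to the robot's left
- post3 (a point): top of the third, equal post, on the jig's +y side (jig x = 0, y = +46 mm); its near face touches the short +y edge of a squared plate. A small red terminal, 18 mm high, stands at the +x +y corner of the base
- plate1: the lowest of five brittle graphite bipolar plates, 60 x 80 x 5 mm (x by y by z), about 45 g, dark grey; origin at the centre of its underside (22 mm above the bench). At the start the plates lie loose and ragged in one pile on the pad, each 7 to 18 mm short of the posts in both jig x and y and turned up to 0.08 rad; graphite slides easily (friction about 0.25)
- plate2: the second of five brittle graphite bipolar plates, 60 x 80 x 5 mm (x by y by z), about 45 g, lighter grey; origin at the centre of its underside (27 mm above the bench). At the start the plates lie loose and ragged in one pile on the pad, each 7 to 18 mm short of the posts in both jig x and y and turned up to 0.08 rad; graphite slides easily (friction about 0.25)
- plate3: the third of five brittle graphite bipolar plates, 60 x 80 x 5 mm (x by y by z), about 45 g, dark grey; origin at the centre of its underside (32 mm above the bench). At the start the plates lie loose and ragged in one pile on the pad, each 7 to 18 mm short of the posts in both jig x and y and turned up to 0.08 rad; graphite slides easily (friction about 0.25)
- plate4: the fourth of five brittle graphite bipolar plates, 60 x 80 x 5 mm (x by y by z), about 45 g, lighter grey; origin at the centre of its underside (37 mm above the bench). At the start the plates lie loose and ragged in one pile on the pad, each 7 to 18 mm short of the posts in both jig x and y and turned up to 0.08 rad; graphite slides easily (friction about 0.25)
- plate5: the top of five brittle graphite bipolar plates, 60 x 80 x 5 mm (x by y by z), about 45 g, dark grey; origin at the centre of its underside (42 mm above the bench). At the start the plates lie loose and ragged in one pile on the pad, each 7 to 18 mm short of the posts in both jig x and y and turned up to 0.08 rad; graphite slides easily (friction about 0.25)
- endplate: stainless steel end plate, 60 x 80 x 10 mm (x by y by z), 0.3 to 0.5 kg, with a square load boss 26 x 26 mm, 18 mm high, sides parallel to the plate's, in the middle of its top; 28 mm high in all. Origin at the centre of its underside. Lies on the bench left or right of the jig at the start, boss up, turned up to 0.6 rad. On the finished pile its underside lies 47 mm above the bench; either end may face either way
- beaker: bystander: glass beaker, 64 mm wide, 85 mm tall, origin at the centre of its underside; stands on the other side of the jig from the end plate
- bottle: bystander: amber bottle with blue cap, 60 mm wide, 130 mm tall, origin at the centre of its underside; stands beyond the jig on the right
- driver: bystander: yellow-handled screwdriver, 180 mm long, lying beyond the jig on the left; origin on the bench under its middle
Not all that is in view belongs to the job. What is shaped like the jig but pink is not meant. Leave any blue look-alike of the plate2 alone.

How it is judged:
By the outcome, as a careful person would: the job done as asked, in the order asked, and still so for the second after the job is handed in, with the robot touching nothing.
It also fails if it takes over 72 s, if anything falls off the work surface, if the arm or the gripper's body presses on something with over 40 N, if the wrist force passes 120 N, or if a joint passes its speed limit or range.

## Working session

There is one attempt and no reset: what is moved stays moved. The work goes in short steps, Python scripts to look and compute and a tool call to move; the robot and the scene stay as the last step left them, time stands still between calls to the robot, and variables do not carry over. Pictures are saved under pics/ and viewed, at most 10 in all, crops included, and the job is handed in when it is done.

Besides the shell and the picture viewer there is one more tool, called after "Emit:" by a JSON object that holds its "method" and its "body", one argument or row to a line. step_arm: Moves the arm, as the interface text tells. Its arguments: {"type":"object","properties":{"series":{"type":"array"},"force":{"type":"number"}},"required":["series"]}

```bash
mkdir -p pics; cat > h.py <<'E'
from plant import r
import numpy as np, cv2
def grab(name,tag):
    c=r.get_calibration(name); p,d=r.snapshot(name)
    cv2.imwrite(f'pics/{tag}.png',p); np.savez(f'pics/{tag}.npz',p=p,d=d,K=np.array(c['intrinsics']),T=np.array(c['pose']))
def load(tag):
    return np.load(f'pics/{tag}.npz')
def cloud(tag):
    f=load(tag);d=f['d'];K=f['K'];T=f['T'];v,u=np.mgrid[:d.shape[0],:d.shape[1]]
    P=np.stack([(u-K[0,2])/K[0,0]*d,-(v-K[1,2])/K[1,1]*d,-d],-1)
    return P@T[:3,:3].T+T[:3,3]
def atz(tag,u,v,z):
    f=load(tag);K=f['K'];T=f['T'];ray=T[:3,:3]@np.array([(u-K[0,2])/K[0,0],-(v-K[1,2])/K[1,1],-1]);o=T[:3,3]
    return o+ray*(z-o[2])/ray[2]
E
python3 - <<'E'
from h import *
grab('top','top0'); grab('scene','sc0')
f=load('top0');print(f['K'],f['T'],r.get_calibration('top').keys());s=r.get_state();print(s['clock'],s['eef_rot'],s['contact_force'],s['tool_pos'])
E
```

```text
[[414.29681007   0.         323.40809454]
 [  0.         414.29681007 195.62128359]
 [  0.           0.           1.        ]] [[ 0.02520198  0.9935829  -0.11026281  0.48246642]
 [-0.9996269   0.02620884  0.00769145  0.00558534]
 [ 0.01053195  0.11002783  0.99387271  0.95687715]
 [ 0.          0.          0.          1.        ]] dict_keys(['intrinsics', 'pose'])
0.1 [ 1.29981124e-01  9.91516164e-01 -7.76080533e-04 -4.47656473e-05] [ 0.36382747 -0.09857314 -0.03866651] [0.16104271 0.60334761 0.23801943]
```

View pics/top0.png

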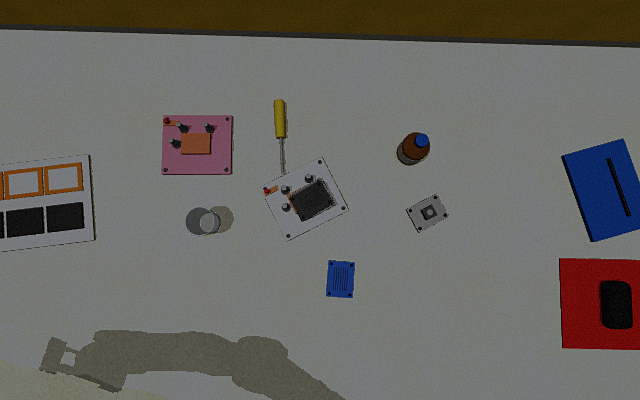

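View pics/sc0.png

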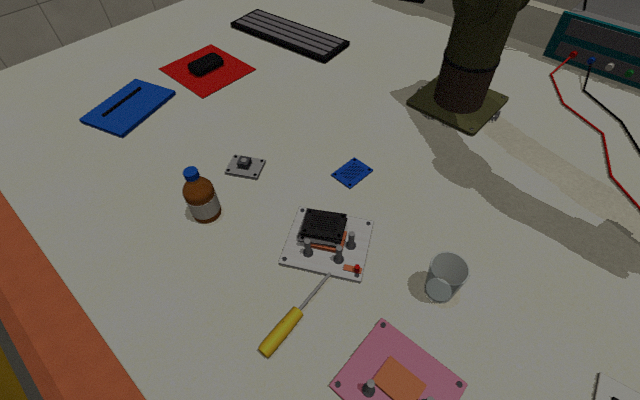

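The top view shows the white jig, with corners at about (322,157), (348,208), (290,240) and (264,188). The red terminal is at (270,188), the end plate at (428,212) on the right, the beaker at (205,221) and the bottle at (414,148). The pink jig and the blue plate are decoys.

```bash
python3 - <<'E'
from h import *
np.set_printoptions(precision=4,suppress=True)
c=[atz('top0',u,v,.012) for u,v in [(264,188),(322,157),(348,208),(290,240)]]
for p in c: print(p)
C=np.mean(c,0);print('jig',C,'yaw',[np.arctan2(*(a-b)[[1,0]]) for a,b in [(c[0],c[3]),(c[1],c[2])]])
print('end',[atz('top0',u,v,.01) for u,v in [(406,211),(437,194),(449,213),(418,232),(429,212)]])
print('bot',atz('top0',421,140,.13),'beak',atz('top0',209,222,.085),'drv',atz('top0',283,170,.01))
# wrist cam mount
s=r.get_state();print(np.array(r.get_calibration('wrist')['pose']),s['q'])
from scipy.spatial.transform import Rotation as R
print(R.from_quat(s['eef_rot']).as_matrix())
E
python3 - <<'E'
import cv2
p=cv2.imread('pics/top0.png')[140:250,250:460]
cv2.imwrite('pics/top0c.png',cv2.resize(p,None,fx=3.8,fy=3.8,interpolation=cv2.INTER_CUBIC))
E
```

```text
[0.6013 0.1351 0.012 ]
[0.6773 0.0038 0.012 ]
[ 0.5603 -0.0587  0.012 ]
[0.4842 0.0714 0.012 ]
jig [0.5808 0.0379 0.012 ] yaw [np.float64(0.4978816619040744), np.float64(0.4907795748906546)]
end [array([ 0.557 , -0.1921,  0.01  ]), array([ 0.5982, -0.2637,  0.01  ]), array([ 0.555 , -0.2911,  0.01  ]), array([ 0.5097, -0.2197,  0.01  ]), array([ 0.5561, -0.245 ,  0.01  ])]
bot [ 0.6938 -0.1973  0.13  ] beak [0.5172 0.2372 0.085 ] drv [0.6447 0.0932 0.01  ]
[[ 0.2574 -0.9168 -0.3054  0.0813]
 [ 0.9663  0.2435  0.0835  0.6257]
 [-0.0021 -0.3166  0.9486  0.3842]
 [ 0.      0.      0.      1.    ]] [-1.2762  0.6899 -0.1945  1.5662  0.1573  0.9025 -0.2151]
[[-0.9662  0.2578 -0.0003]
 [ 0.2578  0.9662 -0.0015]
 [-0.0001 -0.0016 -1.    ]]
```

View pics/top0c.png

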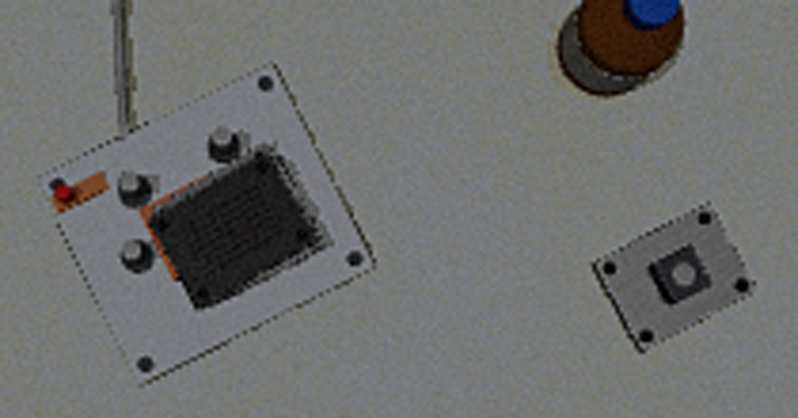

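The enlarged crop confirms the jig at yaw ≈ 0.49, with its open sides facing the robot and the right. The end plate is at yaw ≈ 0.53 with its boss up, and the screwdriver tip lies close to the jig's far edge. I'll move to view the jig with the wrist camera, tool x along jig −x.

Emit:
{"method": "step_arm", "body": {
  "series": [
    [28,-41,-2,0,0,0.0535,1],
    [28,-41,-2,0,0,0.0535,1],
    [28,-41,-2,0,0,0.0535,1],
    [28,-41,-2,0,0,0.0535,1],
    [28,-41,-2,0,0,0.0535,1],
    [28,-41,-2,0,0,0.0535,1],
    [28,-41,-2,0,0,0.0535,1],
    [28,-41,-2,0,0,0.0535,1],
    [28,-41,-2,0,0,0.0535,1],
    [28,-41,-2,0,0,0.0535,1],
    [28,-41,-2,0,0,0.0535,1],
    [28,-41,-2,0,0,0.0535,1],
    [28,-41,-2,0,0,0.0535,1],
    [28,-41,-2,0,0,0.0535,1],
    [0,0,0,0,0,0,1],
    [0,0,0,0,0,0,1],
    [0,0,0,0,0,0,1]
  ],
  "force": 10
}}

```text
clock: 1.8
tool_pos: [0.5523, 0.0314, 0.2106]
eef_rot: [-0.243, 0.97, 0.001, -0.0]
contact_force: [-0.0, -0.5, 0.6]
opening: 0.003
finger_force: 0.0
```

```bash
python3 - <<'E'
from h import *
grab('wrist','w1'); s=r.get_state();print(s['clock'],s['tool_pos'],s['q'],s['opening'])
p=cv2.imread('pics/w1.png');cv2.imwrite('pics/w1b.png',cv2.convertScaleAbs(cv2.resize(p,(800,500)),alpha=1.4))
E
```

```text
1.85 [0.55229984 0.0317977  0.21080489] [ 0.15688883  0.66628662 -0.49772868  1.80479813  0.43110384  0.78057244
  1.49909767] 0.0024627604041357223
```

View pics/w1b.png

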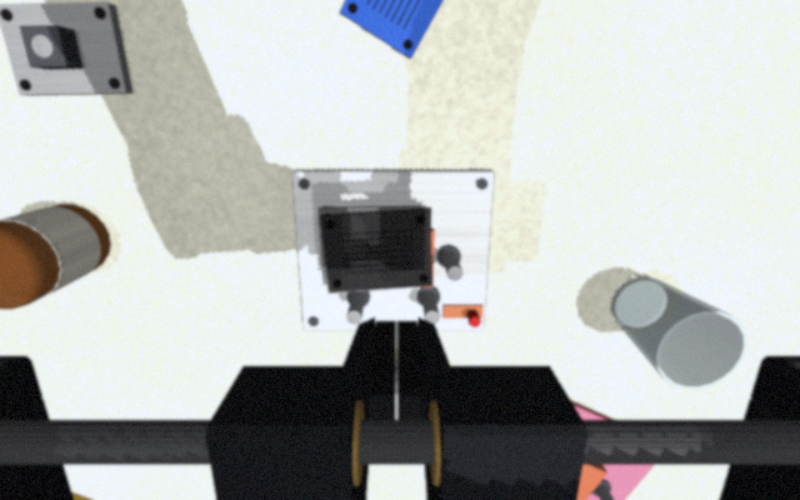

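```bash
cat >> h.py <<'E'
def rect(P,m):
    n,l,st,_=cv2.connectedComponentsWithStats(m.astype(np.uint8));out=[]
    for i in range(1,n):
        if st[i,4]<25: continue
        q=P[l==i]; (c,wh,a)=cv2.minAreaRect((q[:,:2]*1000).astype(np.float32))
        out.append((st[i,:5].tolist(),np.round(c,1).tolist(),np.round(wh,1).tolist(),round(np.radians(a),3),round(float(np.median(q[:,2]))*1000,1)))
    return out
E
python3 - <<'E'
from h import *
P=cloud('w1');z=P[...,2]
print('floor',np.median(z[100:130,330:400]))
roi=(np.linalg.norm(P[...,:2]-[.581,.038],axis=2)<.13)
for lo,hi in [(.008,.016),(.0445,.0495),(.051,.058)]: print(lo,*rect(P,roi&(z>lo)&(z<hi)),sep='\n  ')
roi=(np.linalg.norm(P[...,:2]-[.556,-.245],axis=2)<.08)
for lo,hi in [(.006,.014),(.025,.031)]: print('end',lo,*rect(P,roi&(z>lo)&(z<hi)),sep='\n  ')
# by pixel, full-res corners
s=.8
c=[atz('w1',u*s,v*s,.012) for u,v in [(494,170),(292,170),(304,330),(489,330)]]
print(np.round(c,4),np.mean(c,0))
E
```

```text
floor 0.00012508691005913564
0.008
  ([233, 136, 162, 128, 12128], [580.4, 44.1], [139.8, 160.3], np.float64(0.49), 12.1)
0.0445
  ([256, 166, 90, 67, 5299], [572.9, 27.1], [60.6, 80.2], np.float64(0.554), 47.1)
  ([278, 244, 12, 7, 27], [622.5, 33.8], [4.1, 11.1], np.float64(0.189), 47.4)
0.051
  ([357, 212, 13, 13, 127], [558.6, 84.5], [11.0, 11.0], np.float64(1.498), 54.0)
  ([277, 247, 12, 12, 117], [625.9, 34.5], [11.2, 10.7], np.float64(0.552), 53.8)
  ([339, 247, 13, 12, 106], [597.4, 87.3], [10.0, 11.5], np.float64(0.338), 53.8)
end
  0.006
  ([0, 1, 103, 75, 5177], [554.8, -239.5], [60.3, 81.7], np.float64(0.509), 10.2)
end
  0.025
  ([15, 20, 40, 34, 1089], [555.3, -239.9], [26.0, 28.3], np.float64(0.51), 28.3)
[[ 0.4813  0.0815  0.012 ]
 [ 0.5556 -0.0577  0.012 ]
 [ 0.6786  0.008   0.012 ]
 [ 0.6018  0.152   0.012 ]] [0.57932787 0.04593287 0.012     ]
```

Emit:
{"method": "step_arm", "body": {
  "series": [
    [-8,-8,-20,0,0,0,0.545],
    [-8,-8,-20,0,0,0,0.545],
    [-8,-8,-20,0,0,0,0.545],
    [-7,-6,-20,0,0,0,0.545],
    [0,0,-25,0,0,0,0.545],
    [0,0,-25,0,0,0,0.545],
    [0,0,-25,0,0,0,0.545],
    [0,0,-20,0,0,0,0.545],
    [0,0,-15,0,0,0,0.545],
    [0,0,0,0,0,0,0.545],
    [0,0,0,0,0,0,0.545]
  ]
}}

```text
clock: 2.95
tool_pos: [0.522, 0.0013, 0.0212]
eef_rot: [-0.243, 0.97, 0.0, -0.0]
contact_force: [-0.2, -0.9, 0.9]
opening: 0.456
finger_force: 0.0
```

Emit:
{"method": "step_arm", "body": {
  "series": [
    [0,0,-4,0,0,0,0.545],
    [1.76,0.94,0,0,0,0,0.545],
    [1.76,0.94,0,0,0,0,0.545],
    [1.76,0.94,0,0,0,0,0.545],
    [1.76,0.94,0,0,0,0,0.545],
    [1.76,0.94,0,0,0,0,0.545],
    [1.76,0.94,0,0,0,0,0.545],
    [1.76,0.94,0,0,0,0,0.545],
    [1.76,0.94,0,0,0,0,0.545],
    [1.76,0.94,0,0,0,0,0.545]
  ]
}}

```text
clock: 3.95
tool_pos: [0.5379, 0.0083, 0.0167]
eef_rot: [-0.242, 0.97, -0.0, -0.0]
contact_force: [0.2, -1.0, 0.1]
opening: 0.457
finger_force: 0.2
```

Emit:
{"method": "step_arm", "body": {
  "series": [
    [1.32,0.71,0,0,0,0,0.545],
    [1.32,0.71,0,0,0,0,0.545],
    [1.32,0.71,0,0,0,0,0.545],
    [0,0,0,0,0,0,0.545]
  ]
}}

```text
clock: 4.35
tool_pos: [0.5422, 0.0106, 0.0167]
eef_rot: [-0.242, 0.97, 0.0, 0.0]
contact_force: [-0.5, -0.2, -0.5]
opening: 0.456
finger_force: 0.1
```

Emit:
{"method": "step_arm", "body": {
  "series": [
    [0.88,0.47,0,0,0,0,0.545],
    [0.88,0.47,0,0,0,0,0.545],
    [0.88,0.47,0,0,0,0,0.545],
    [0.88,0.47,0,0,0,0,0.545],
    [0.88,0.47,0,0,0,0,0.545],
    [0.88,0.47,0,0,0,0,0.545],
    [0,0,0,0,0,0,0.545]
  ]
}}

```text
clock: 5.05
tool_pos: [0.5475, 0.0136, 0.0167]
eef_rot: [-0.242, 0.97, 0.0, 0.0]
contact_force: [-1.5, -0.4, -0.7]
opening: 0.457
finger_force: 0.6
```

Emit:
{"method": "step_arm", "body": {
  "series": [
    [0.88,0.47,0,0,0,0,0.545],
    [0,0,0,0,0,0,0.545]
  ]
}}

```text
clock: 5.25
tool_pos: [0.5481, 0.0139, 0.0167]
eef_rot: [-0.242, 0.97, 0.0, -0.0]
contact_force: [-1.6, -0.2, -0.6]
opening: 0.455
finger_force: 0.9
```

Emit:
{"method": "step_arm", "body": {
  "series": [
    [0.88,0.47,0,0,0,0,0.545],
    [0,0,0,0,0,0,0.545]
  ]
}}

```text
clock: 5.45
tool_pos: [0.5491, 0.0144, 0.0167]
eef_rot: [-0.242, 0.97, 0.0, 0.0]
contact_force: [-0.8, -0.5, -0.7]
opening: 0.453
finger_force: 0.8
```

```bash
cat >> h.py <<'E'
J=np.array([.5804,.0441]);YAW=.49
E2=np.array([[np.cos(YAW),np.sin(YAW)],[-np.sin(YAW),np.cos(YAW)]])
def st():
    s=r.get_state();f=[r.get_state()['contact_force'] for _ in range(3)];print(round(s['clock'],2),'jig xy mm',np.round(E2@(np.array(s['tool_pos'])[:2]-J)*1000,2),'z',round(s['tool_pos'][2]*1000,1),'F jig',np.round(E2@np.mean(f,0)[:2],2),np.round(s['contact_force'][2],2))
def look(tag):
    grab('wrist',tag);P=cloud(tag);z=P[...,2];q=(P[...,:2]-J)@E2.T*1000
    roi=np.linalg.norm(q,axis=2)<130
    Q=np.concatenate([q/1000,z[...,None]],-1)
    for lo,hi in [(.008,.016),(.0445,.0495),(.051,.0553)]: print(lo,*rect(Q,roi&(z>lo)&(z<hi)),sep='\n  ')
E
python3 -c "
from h import *
st();look('w2')"
```

```text
5.45 jig xy mm [-41.57 -11.49] z 16.7 F jig [-0.98 -0.03] -0.7
0.008
  ([169, 210, 344, 96, 24596], [-45.5, 0.3], [49.5, 159.8], np.float64(0.001), 12.1)
0.0445
  ([220, 285, 51, 50, 375], [-43.2, -34.4], [28.0, 12.2], np.float64(0.576), 46.9)
  ([282, 284, 132, 51, 610], [-35.8, 3.1], [18.4, 54.1], np.float64(0.538), 46.0)
  ([231, 372, 172, 28, 4622], [-4.8, -10.9], [17.2, 73.5], np.float64(0.005), 47.2)
0.051
  ([215, 293, 46, 14, 289], [-51.1, -39.3], [15.9, 3.2], np.float64(1.387), 53.2)
  ([374, 294, 45, 13, 280], [-51.2, 17.8], [2.7, 16.0], np.float64(0.1), 53.2)
```

Emit:
{"method": "step_arm", "body": {
  "series": [
    [0.45,0.24,0,0,0,0,0.545],
    [0,0,0,0,0,0,0.545]
  ]
}}

```text
clock: 5.7
tool_pos: [0.5494, 0.0145, 0.0167]
eef_rot: [-0.242, 0.97, 0.0, -0.0]
contact_force: [-2.4, -0.3, 0.6]
opening: 0.458
finger_force: 0.8
```

Emit:
{"method": "step_arm", "body": {
  "series": [
    [0.45,0.24,0,0,0,0,0.545],
    [0,0,0,0,0,0,0.545]
  ]
}}

```text
clock: 5.9
tool_pos: [0.55, 0.0148, 0.0167]
eef_rot: [-0.242, 0.97, 0.0, 0.0]
contact_force: [-1.9, -0.3, -0.6]
opening: 0.453
finger_force: 0.9
```

Emit:
{"method": "step_arm", "body": {
  "series": [
    [0.45,0.24,0,0,0,0,0.545],
    [0,0,0,0,0,0,0.545]
  ]
}}

```text
clock: 6.1
tool_pos: [0.5504, 0.015, 0.0167]
eef_rot: [-0.242, 0.97, 0.0, -0.0]
contact_force: [-1.4, -0.4, -0.9]
opening: 0.457
finger_force: 1.0
```

```bash
python3 -c "
from h import *
st()"
```

```text
6.1 jig xy mm [-40.21 -11.55] z 16.7 F jig [-1.47  0.31] -0.91
```

Emit:
{"method": "step_arm", "body": {
  "series": [
    [0.45,0.24,0,0,0,0,0.545],
    [0,0,0,0,0,0,0.545]
  ]
}}

```text
clock: 6.3
tool_pos: [0.5504, 0.015, 0.0167]
eef_rot: [-0.242, 0.97, -0.0, -0.0]
contact_force: [-2.5, -0.4, 1.4]
opening: 0.451
finger_force: 1.6
```

Emit:
{"method": "step_arm", "body": {
  "series": [
    [0.45,0.24,0,0,0,0,0.545],
    [0,0,0,0,0,0,0.545]
  ]
}}

```text
clock: 6.5
tool_pos: [0.5504, 0.015, 0.0167]
eef_rot: [-0.242, 0.97, -0.0, -0.001]
contact_force: [-4.0, -2.2, 2.8]
opening: 0.456
finger_force: 2.5
```

```bash
python3 -c "
from h import *
st()"
```

```text
6.5 jig xy mm [-40.16 -11.56] z 16.7 F jig [-4.56 -0.08] 2.75
```

Emit:
{"method": "step_arm", "body": {
  "series": [
    [-1.76,-0.94,0,0,0,0,0.545],
    [-1.76,-0.94,0,0,0,0,0.545],
    [-6.2,-3.3,0,0,0,0,1],
    [-6.2,-3.3,0,0,0,0,1],
    [-6.2,-3.3,0,0,0,0,1],
    [6,-11.25,0,0,0,0,1],
    [6,-11.25,0,0,0,0,1],
    [6,-11.25,0,0,0,0,1],
    [6,-11.25,0,0,0,0,1],
    [6,-11.25,0,0,0,0,1],
    [6,-11.25,0,0,0,0,1],
    [11.5,6.1,0,0,0,0,1],
    [11.5,6.1,0,0,0,0,1],
    [11.5,6.1,0,0,0,0,1],
    [11.5,6.1,0,0,0,0,1],
    [11.5,6.1,0,0,0,0,1],
    [0,0,0,0,0,0,1]
  ]
}}

```text
clock: 8.2
tool_pos: [0.6245, -0.0323, 0.0169]
eef_rot: [-0.242, 0.97, 0.001, 0.001]
contact_force: [-0.1, -0.0, -1.0]
opening: 0.005
finger_force: 0.0
```

```bash
python3 -c "
from h import *
st();look('w3')"
```

```text
8.2 jig xy mm [  2.92 -88.14] z 16.9 F jig [-0.06  0.01] -0.96
0.008
  ([332, 113, 308, 179, 34660], [-26.7, -8.3], [86.2, 143.3], np.float64(0.002), 12.1)
  ([631, 243, 9, 32, 154], [-1.6, 65.6], [17.7, 5.0], np.float64(0.268), 12.2)
  ([331, 372, 8, 5, 35], [67.6, -77.8], [4.4, 3.8], np.float64(0.037), 12.0)
  ([467, 372, 107, 28, 793], [74.6, 23.9], [20.8, 58.5], np.float64(0.057), 12.5)
0.0445
  ([412, 231, 228, 104, 19095], [-7.8, -10.1], [81.4, 44.7], np.float64(1.569), 47.1)
  ([274, 284, 39, 14, 267], [-6.8, -96.3], [14.5, 2.8], np.float64(1.398), 47.0)
  ([321, 285, 39, 12, 261], [-6.9, -78.7], [2.5, 14.5], np.float64(0.189), 46.8)
  ([578, 372, 5, 10, 30], [36.9, 24.6], [6.0, 1.3], np.float64(0.072), 45.2)
0.051
  ([320, 293, 27, 14, 176], [-6.2, -81.3], [2.5, 9.8], np.float64(0.225), 53.3)
  ([287, 294, 27, 13, 173], [-6.1, -93.6], [9.7, 2.9], np.float64(1.335), 53.2)
  ([461, 377, 14, 23, 209], [35.3, -26.7], [5.5, 10.8], np.float64(1.552), 54.0)
```

Emit:
{"method": "step_arm", "body": {
  "series": [
    [-2.6,-1.4,0,0,0,0,1],
    [-1.9,3.5,0,0,0,0,1],
    [-1.9,3.5,0,0,0,0,1],
    [-1.4,2.6,0,0,0,0,1],
    [-0.7,1.3,0,0,0,0,1],
    [-0.7,1.3,0,0,0,0,1],
    [-0.7,1.3,0,0,0,0,1],
    [-0.7,1.3,0,0,0,0,1],
    [-0.7,1.3,0,0,0,0,1],
    [-0.7,1.3,0,0,0,0,1],
    [0,0,0,0,0,0,1]
  ]
}}

```text
clock: 9.35
tool_pos: [0.6106, -0.0173, 0.0167]
eef_rot: [-0.242, 0.97, -0.0, -0.0]
contact_force: [0.6, 0.3, 0.4]
opening: 0.003
finger_force: 0.1
```

```bash
python3 -c "
from h import *
st()"
```

```text
9.35 jig xy mm [ -2.32 -68.41] z 16.7 F jig [ 0.72 -0.02] 0.44
```

Emit:
{"method": "step_arm", "body": {
  "series": [
    [-0.7,1.3,0,0,0,0,1],
    [-0.7,1.3,0,0,0,0,1],
    [-0.7,1.3,0,0,0,0,1],
    [0,0,0,0,0,0,1]
  ]
}}

```text
clock: 9.75
tool_pos: [0.6083, -0.013, 0.0167]
eef_rot: [-0.242, 0.97, 0.0, -0.0]
contact_force: [-0.0, -1.5, -0.6]
opening: 0.007
finger_force: 0.1
```

```bash
python3 -c "
from h import *
st()"
```

```text
9.75 jig xy mm [ -2.25 -63.54] z 16.7 F jig [-0.7  -1.31] -0.59
```

Emit:
{"method": "step_arm", "body": {
  "series": [
    [-0.47,0.88,0,0,0,0,1],
    [-0.47,0.88,0,0,0,0,1],
    [-0.47,0.88,0,0,0,0,1],
    [-0.47,0.88,0,0,0,0,1],
    [0,0,0,0,0,0,1]
  ]
}}

```text
clock: 10.25
tool_pos: [0.6065, -0.0097, 0.0168]
eef_rot: [-0.242, 0.97, 0.0, -0.0]
contact_force: [0.1, -0.6, -0.5]
opening: 0.005
finger_force: 0.2
```

```bash
python3 -c "
from h import *
st();look('w4')"
```

```text
10.25 jig xy mm [ -2.26 -59.75] z 16.8 F jig [-0.21 -0.62] -0.5
0.008
  ([269, 125, 371, 177, 39849], [-26.8, 0.6], [161.3, 86.3], np.float64(1.566), 12.1)
  ([316, 292, 2, 43, 86], [23.4, -59.2], [0.5, 25.5], np.float64(1.57), 12.1)
  ([566, 324, 15, 11, 94], [34.9, 72.7], [11.0, 4.9], np.float64(0.885), 12.1)
  ([294, 372, 46, 13, 583], [64.5, -59.1], [24.7, 12.2], np.float64(1.542), 12.2)
  ([537, 374, 26, 10, 144], [67.3, 68.6], [13.6, 9.1], np.float64(0.721), 12.2)
  ([461, 378, 46, 22, 359], [68.2, 31.3], [11.5, 26.4], np.float64(0.261), 12.2)
0.0445
  ([366, 244, 236, 91, 15461], [-10.7, 4.9], [89.9, 39.7], np.float64(1.562), 47.1)
  ([274, 284, 39, 13, 260], [-11.8, -67.9], [14.4, 2.6], np.float64(1.417), 47.0)
  ([321, 284, 39, 13, 270], [-11.7, -50.2], [2.7, 14.4], np.float64(0.218), 47.0)
  ([465, 372, 90, 27, 802], [32.7, 21.6], [37.9, 13.5], np.float64(1.562), 47.2)
0.051
  ([287, 295, 28, 12, 177], [-11.5, -64.9], [10.1, 2.3], np.float64(1.363), 53.2)
  ([319, 294, 28, 13, 181], [-11.3, -53.1], [2.8, 10.0], np.float64(0.185), 53.3)
  ([576, 310, 25, 25, 412], [-1.0, 42.7], [7.1, 11.3], np.float64(1.307), 53.4)
  ([517, 386, 34, 14, 332], [32.4, 28.9], [6.9, 11.6], np.float64(0.194), 53.4)
```

Emit:
{"method": "step_arm", "body": {
  "series": [
    [-0.47,0.88,0,0,0,0,1],
    [-0.47,0.88,0,0,0,0,1],
    [-0.47,0.88,0,0,0,0,1],
    [-0.47,0.88,0,0,0,0,1],
    [-0.47,0.88,0,0,0,0,1],
    [-0.47,0.88,0,0,0,0,1],
    [0,0,0,0,0,0,1]
  ]
}}

```text
clock: 11.0
tool_pos: [0.6046, -0.0069, 0.0169]
eef_rot: [-0.241, 0.971, -0.001, 0.0]
contact_force: [3.1, -6.1, -0.5]
opening: 0.005
finger_force: 3.0
```

Emit:
{"method": "step_arm", "body": {
  "series": [
    [-0.47,0.88,0,0,0,0,1],
    [0,0,0,0,0,0,1]
  ]
}}

```text
clock: 11.2
tool_pos: [0.6045, -0.0069, 0.017]
eef_rot: [-0.241, 0.971, -0.002, 0.0]
contact_force: [2.9, -6.5, -0.5]
opening: 0.003
finger_force: 3.7
```

Emit:
{"method": "step_arm", "body": {
  "series": [
    [-0.47,0.88,0,0,0,0,1],
    [0,0,0,0,0,0,1]
  ]
}}

```text
clock: 11.4
tool_pos: [0.6043, -0.0066, 0.017]
eef_rot: [-0.24, 0.971, -0.002, 0.0]
contact_force: [4.9, -7.0, -1.0]
opening: 0.004
finger_force: 4.3
```

```bash
python3 -c "
from h import *
st()"
```

```text
11.4 jig xy mm [ -2.78 -56.01] z 17.0 F jig [ 1.06 -8.49] -0.97
```

Emit:
{"method": "step_arm", "body": {
  "series": [
    [0.94,-1.76,0,0,0,0,1],
    [0.94,-1.76,0,0,0,0,1],
    [1.4,-2.6,0,0,0,0,1],
    [1.9,-3.5,0,0,0,0,1],
    [-3,-6,20,0,0,0,1],
    [-6,0,30,0,0,0,1],
    [-10,5,35,0,0,0,1],
    [-10,10,35,0,0,0,1],
    [-10,15,35,0,0,0,1],
    [-10,15,35,0,0,0,1],
    [0,0,0,0,0,0,1]
  ]
}}

```text
clock: 12.5
tool_pos: [0.5602, 0.031, 0.2114]
eef_rot: [-0.244, 0.97, 0.001, 0.004]
contact_force: [0.9, 0.2, 0.4]
opening: 0.004
finger_force: 0.0
```

```bash
python3 -c "
from h import *
st();look('w5')
p=cv2.imread('pics/w5.png')[120:300,200:440];cv2.imwrite('pics/w5b.png',cv2.convertScaleAbs(cv2.resize(p,None,fx=3.3,fy=3.3,interpolation=cv2.INTER_CUBIC),alpha=2))"
```

```text
12.5 jig xy mm [-23.95  -2.03] z 211.4 F jig [ 0.84 -0.25] 0.39
0.008
  ([237, 127, 164, 130, 13549], [0.1, 0.2], [160.1, 140.2], np.float64(1.571), 12.1)
0.0445
  ([275, 175, 98, 69, 5233], [2.9, 5.4], [90.7, 66.5], np.float64(1.57), 47.1)
0.051
  ([362, 203, 13, 13, 125], [-0.2, 46.1], [11.2, 11.1], np.float64(0.063), 53.9)
  ([281, 239, 13, 12, 115], [35.6, -29.8], [10.9, 11.1], np.float64(0.918), 54.0)
  ([344, 239, 12, 12, 119], [35.8, 30.1], [11.3, 10.6], np.float64(0.037), 54.0)
```

View pics/w5b.png

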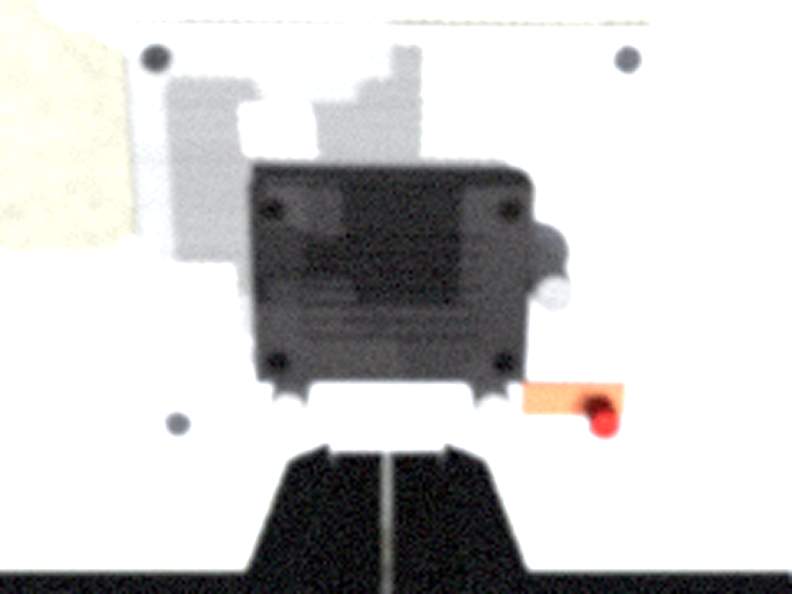

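```bash
cat >> h.py <<'E'
def edges(tag,ztop=.047):
    P=cloud(tag);z=P[...,2];q=(P[...,:2]-J)@E2.T*1000;x=q[...,0];y=q[...,1]
    near=(abs(x)<60)&(abs(y)<75)
    t=near&(abs(z-ztop)<.0015)
    for n,c in [('top x- by y',[(x[t&(abs(y-k)<3)].min().round(1)) for k in (-30,-15,0,15,30)]),
                ('top x+ by y',[(x[t&(abs(y-k)<2)].max().round(1)) for k in (-15,0,15)]),
                ('top y- by x',[(y[t&(abs(x-k)<3)].min().round(1)) for k in (-20,0,20)]),
                ('top y+ by x',[(y[t&(abs(x-k)<2)].max().round(1)) for k in (-20,-12,12,20)])]: print(n,[float(v) for v in c])
    for l in range(int(round((ztop-.022)/.005))):
        m=near&(z>.0232+.005*l)&(z<.0258+.005*l)
        s=m&(abs(y)<38)&(x<-20)&(x>-60)
        o=[(round(float(np.median(x[s&(abs(y-k)<7)])),1),int((s&(abs(y-k)<7)).sum())) for k in (-28,-10,10,28)] if s.any() else 0
        s2=m&(abs(x)<25)&(y<-30)&(y>-65)
        print('layer',l+1,'x- face',o,'y- face',(round(float(np.median(y[s2])),1),int(s2.sum())) if s2.any() else 0)
E
python3 -c "
from h import *
edges('w5')"
```

```text
top x- by y [-29.9, -29.9, -29.9, -30.0, -30.1]
top x+ by y [30.0, 29.7, 30.3]
top y- by x [-39.9, -39.6, -39.3]
top y+ by x [39.5, 39.9, 39.9, 39.4]
layer 1 x- face [(-30.1, 13), (-30.1, 12), (-30.0, 9), (-29.6, 5)] y- face 0
layer 2 x- face [(-30.1, 9), (-30.1, 7), (-29.9, 2), (-29.5, 3)] y- face 0
layer 3 x- face [(-30.2, 7), (-29.8, 4), (-29.7, 11), (-29.7, 12)] y- face 0
layer 4 x- face [(-29.9, 3), (-30.0, 10), (-30.0, 14), (-29.9, 13)] y- face 0
layer 5 x- face [(-29.8, 17), (-29.8, 11), (-29.9, 18), (-29.7, 10)] y- face (-35.6, 19)
```

Emit:
{"method": "step_arm", "body": {
  "series": [
    [0,-22,0,0,0,0,0.5],
    [0,-22,0,0,0,0,0.5],
    [0,-22,0,0,0,0,0.5],
    [0,-22,0,0,0,0,0.5],
    [0,-22,0,0,0,0,0.5],
    [0,-22,0,0,0,0,0.5],
    [0,0,0,0,0,0,0.5]
  ]
}}

```text
clock: 13.25
tool_pos: [0.5577, -0.1104, 0.2047]
eef_rot: [-0.239, 0.971, -0.001, -0.002]
contact_force: [-0.5, -0.4, -0.0]
opening: 0.501
finger_force: 0.0
```

```bash
python3 -c "
from h import *
st();look('w6');edges('w6')
P=cloud('w6');z=P[...,2]
roi=(np.linalg.norm(P[...,:2]-[.556,-.245],axis=2)<.08)
for lo,hi in [(.006,.014),(.025,.031)]: print('end',lo,*rect(P,roi&(z>lo)&(z<hi)),sep='\n  ')
s=r.get_state();print(s['tool_pos'])
from scipy.spatial.transform import Rotation as R
for yaw in (.49,.51):
  T=np.array([[-np.cos(yaw),-np.sin(yaw),0],[-np.sin(yaw),np.cos(yaw),0],[0,0,-1]]).T
  print((R.from_matrix(T)*R.from_quat(s['eef_rot']).inv()).as_rotvec())
"
```

```text
13.25 jig xy mm [ -92.71 -125.65] z 204.7 F jig [-0.63 -0.09] -0.03
0.008
  ([358, 197, 160, 119, 8244], [-0.5, 0.3], [139.9, 160.6], np.float64(0.002), 12.0)
0.0445
  ([405, 247, 91, 57, 3599], [-0.6, 4.1], [60.8, 87.8], np.float64(0.02), 47.0)
0.051
  ([488, 273, 14, 13, 127], [-0.3, 45.6], [11.6, 11.7], np.float64(1.423), 53.9)
top x- by y [-30.0, -30.0, -30.6, -30.2, -30.2]
top x+ by y [30.1, 16.6, 16.6]
top y- by x [-40.2, -37.4, -23.6]
top y+ by x [39.6, 40.3, 40.3, -11.3]
layer 1 x- face [(-30.3, 17), (-30.2, 15), (-30.0, 14), (-29.8, 14)] y- face (-41.1, 13)
layer 2 x- face [(-29.9, 13), (-30.1, 17), (-30.0, 17), (-29.9, 13)] y- face (-39.6, 15)
layer 3 x- face [(-30.1, 20), (-30.2, 13), (-29.8, 16), (-29.8, 15)] y- face (-39.7, 15)
layer 4 x- face [(-30.3, 15), (-30.2, 16), (-29.9, 20), (-29.8, 16)] y- face (-39.7, 14)
layer 5 x- face [(-29.7, 27), (-29.6, 24), (-29.9, 20), (-29.9, 16)] y- face (-39.6, 21)
end
  0.006
  ([149, 78, 93, 68, 4563], [555.2, -240.2], [60.0, 80.9], np.float64(0.508), 10.2)
end
  0.025
  ([174, 98, 33, 31, 883], [555.2, -239.9], [26.0, 26.4], np.float64(0.517), 28.3)
[ 0.55809958 -0.10755146  0.20510711]
[ 0.00022409 -0.00286665  0.00555155]
[ 0.00025275 -0.00286434  0.02555153]
```

```bash
python3 -c "
from h import *
P=cloud('w6');z=P[...,2]*1000;q=(P[...,:2]-J)@E2.T*1000;x=q[...,0];y=q[...,1]
for lo in np.arange(18,48,1.5):
  m=(z>lo)&(z<=lo+1.5)&(y<-30)&(y>-60)
  print(lo,[(int((m&(abs(x-k)<7)).sum()),np.round(np.median(y[m&(abs(x-k)<7)]),1)) for k in (-20,-7,7,20) if (m&(abs(x-k)<7)).any()])
p=cv2.imread('pics/w6.png')[230:330,380:540];cv2.imwrite('pics/w6b.png',cv2.convertScaleAbs(cv2.resize(p,None,fx=5,fy=5,interpolation=cv2.INTER_CUBIC),alpha=2.5))"
```

```text
18.0 []
19.5 []
21.0 [(1, np.float64(-40.9))]
22.5 [(4, np.float64(-41.0)), (5, np.float64(-41.1))]
24.0 [(5, np.float64(-41.1)), (1, np.float64(-41.3))]
25.5 [(9, np.float64(-40.8)), (10, np.float64(-40.4))]
27.0 [(16, np.float64(-40.2)), (11, np.float64(-40.3))]
28.5 [(3, np.float64(-39.6)), (5, np.float64(-39.6))]
30.0 [(5, np.float64(-39.9)), (5, np.float64(-39.7))]
31.5 [(7, np.float64(-39.7)), (2, np.float64(-39.7))]
33.0 [(6, np.float64(-39.6)), (2, np.float64(-39.7))]
34.5 [(4, np.float64(-39.7)), (8, np.float64(-39.7))]
36.0 [(7, np.float64(-39.6)), (2, np.float64(-39.7))]
37.5 [(5, np.float64(-39.6)), (4, np.float64(-39.6))]
39.0 [(6, np.float64(-39.7)), (4, np.float64(-39.7))]
40.5 [(6, np.float64(-39.6)), (3, np.float64(-39.7))]
42.0 [(4, np.float64(-39.6)), (4, np.float64(-39.8))]
43.5 [(5, np.float64(-39.6)), (5, np.float64(-39.8))]
45.0 [(20, np.float64(-37.8)), (23, np.float64(-36.3)), (11, np.float64(-31.8))]
46.5 [(102, np.float64(-35.2)), (87, np.float64(-34.9)), (18, np.float64(-32.0))]
```

View pics/w6b.png

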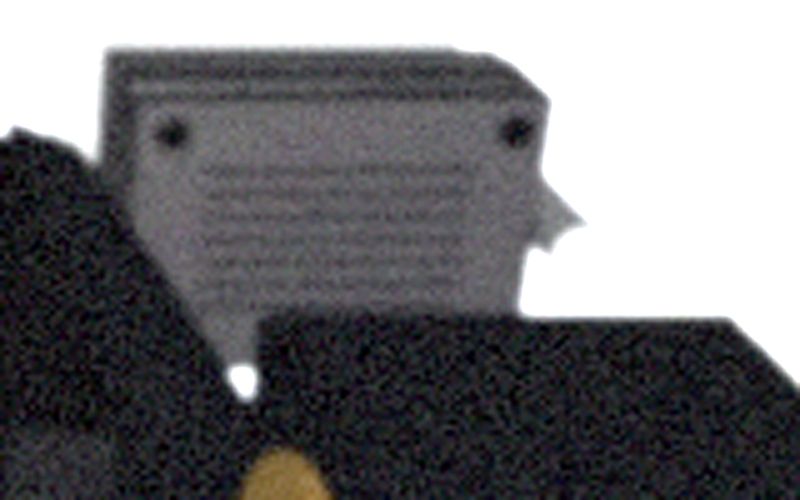

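Plate 1 sits about 1.4 mm short of post 3, because the fingertip back is chamfered. I'll turn the tool 90° and push +y with its flat side, which squared x well.

Emit:
{"method": "step_arm", "body": {
  "series": [
    [5,6.75,-8,0,0,-0.1304,1],
    [5,6.75,-8,0,0,-0.1304,1],
    [5,6.75,-8,0,0,-0.1304,1],
    [5,6.75,-8,0,0,-0.1304,1],
    [5,6.75,-8,0,0,-0.1304,1],
    [5,6.75,-8,0,0,-0.1304,1],
    [5,6.75,-8,0,0,-0.1304,1],
    [5,6.75,-8,0,0,-0.1304,1],
    [5,6.75,-8,0,0,-0.1304,1],
    [5,6.75,-8,0,0,-0.1304,1],
    [5,6.75,-8,0,0,-0.1304,1],
    [5,6.75,-8,0,0,-0.1304,1],
    [0,0,-20,0,0,0,1],
    [0,0,-20,0,0,0,1],
    [0,0,-20,0,0,0,1],
    [0,0,0,0,0,0,1],
    [0,0,0,0,0,0,1]
  ]
}}

```text
clock: 15.0
tool_pos: [0.6186, -0.0232, 0.0503]
eef_rot: [0.512, 0.859, 0.0, -0.001]
contact_force: [0.1, 0.0, 0.2]
opening: 0.005
finger_force: 0.0
```

```bash
cat >> h.py <<'E'
from scipy.spatial.transform import Rotation as R
def corr(yaw):
  s=r.get_state()
  T=np.array([[-np.cos(yaw),-np.sin(yaw),0],[-np.sin(yaw),np.cos(yaw),0],[0,0,-1]]).T
  print('corr',(R.from_matrix(T)*R.from_quat(s['eef_rot']).inv()).as_rotvec().round(4),np.round(s['tool_pos'],4),'q7',s['q'][6].round(2))
E
python3 -c "
from h import *
st();corr(.49-np.pi/2)"
```

```text
15.0 jig xy mm [  2.02 -77.36] z 50.3 F jig [0.08 0.01] 0.22
corr [-0.0008 -0.0013 -0.0055] [ 0.6186 -0.0232  0.0503] q7 0.41
```

Emit:
{"method": "step_arm", "body": {
  "series": [
    [-1.8,-0.9,-17,0.0008,0.0013,-0.0055,1],
    [0,0,-16.5,0,0,0,1],
    [0,0,0,0,0,0,1],
    [-1.88,3.53,0,0,0,0,1],
    [-1.88,3.53,0,0,0,0,1],
    [-1.88,3.53,0,0,0,0,1],
    [-1.88,3.53,0,0,0,0,1],
    [-1.41,2.65,0,0,0,0,1],
    [-0.94,1.76,0,0,0,0,1],
    [0,0,0,0,0,0,1]
  ]
}}

```text
clock: 16.0
tool_pos: [0.6073, -0.0064, 0.0173]
eef_rot: [0.515, 0.857, 0.0, -0.001]
contact_force: [-0.3, 0.3, 0.1]
opening: 0.005
finger_force: 0.0
```

```bash
python3 -c "
from h import *
st();corr(.49-np.pi/2)"
```

```text
16.0 jig xy mm [ -0.06 -57.21] z 17.3 F jig [-0.1   0.44] 0.15
corr [-0.0011 -0.0013  0.0008] [ 0.6073 -0.0064  0.0173] q7 0.38
```

Emit:
{"method": "step_arm", "body": {
  "series": [
    [-0.47,0.88,0,0,0,0,1],
    [-0.47,0.88,0,0,0,0,1],
    [-0.47,0.88,0,0,0,0,1],
    [-0.47,0.88,0,0,0,0,1],
    [-0.47,0.88,0,0,0,0,1],
    [-0.47,0.88,0,0,0,0,1],
    [0,0,0,0,0,0,1]
  ]
}}

```text
clock: 16.7
tool_pos: [0.6047, -0.0017, 0.0173]
eef_rot: [0.515, 0.857, 0.0, -0.001]
contact_force: [1.2, -1.0, 0.2]
opening: 0.009
finger_force: 0.2
```

```bash
python3 -c "
from h import *
st()"
```

```text
16.7 jig xy mm [ -0.11 -51.81] z 17.3 F jig [ 0.56 -1.48] 0.16
```

Emit:
{"method": "step_arm", "body": {
  "series": [
    [-0.35,0.66,0,0,0,0,1],
    [-0.35,0.66,0,0,0,0,1],
    [0,0,0,0,0,0,1]
  ]
}}

```text
clock: 17.0
tool_pos: [0.6042, -0.0008, 0.0173]
eef_rot: [0.515, 0.857, -0.0, -0.0]
contact_force: [0.8, -2.2, -0.2]
opening: 0.002
finger_force: 1.0
```

```bash
python3 -c "
from h import *
st()"
```

```text
17.0 jig xy mm [ -0.15 -50.78] z 17.3 F jig [-0.32 -2.31] -0.24
```

Emit:
{"method": "step_arm", "body": {
  "series": [
    [-0.24,0.45,0,0,0,0,1],
    [0,0,0,0,0,0,1]
  ]
}}

```text
clock: 17.2
tool_pos: [0.6041, -0.0007, 0.0173]
eef_rot: [0.515, 0.857, -0.0, -0.0]
contact_force: [2.1, -2.9, -0.6]
opening: 0.003
finger_force: 2.0
```

```bash
python3 -c "
from h import *
st()"
```

```text
17.2 jig xy mm [ -0.14 -50.71] z 17.3 F jig [ 0.52 -3.52] -0.61
```

Emit:
{"method": "step_arm", "body": {
  "series": [
    [-0.14,0.26,0,0,0,0,1],
    [0,0,0,0,0,0,1]
  ]
}}

```text
clock: 17.4
tool_pos: [0.6041, -0.0007, 0.0174]
eef_rot: [0.515, 0.857, -0.0, 0.0]
contact_force: [2.2, -4.4, -1.2]
opening: 0.007
finger_force: 2.6
```

```bash
python3 -c "
from h import *
st()"
```

```text
17.4 jig xy mm [ -0.13 -50.68] z 17.4 F jig [-0.11 -4.96] -1.17
```

Emit:
{"method": "step_arm", "body": {
  "series": [
    [0.94,-1.76,0,0,0,0,1],
    [0.94,-1.76,0,0,0,0,1],
    [1.9,-3.5,0,0,0,0,1],
    [1.9,-3.5,0,0,0,0,1],
    [0,-5,25,0,0,0.12,1],
    [-4,-10,30,0,0,0.1304,0.6],
    [-4,-10,30,0,0,0.1304,0.4],
    [-5,-10,30,0,0,0.1304,0.4],
    [-5,-10,30,0,0,0.1304,0.4],
    [-5,-12,20,0,0,0.1304,0.4],
    [-5,-12,8,0,0,0.1304,0.4],
    [-5,-12,0,0,0,0.1304,0.4],
    [-5,-12,0,0,0,0.1304,0.4],
    [-5,-12,0,0,0,0.1304,0.4],
    [-5,-12,0,0,0,0.1304,0.4],
    [-6,-12,0,0,0,0.1304,0.4],
    [0,0,0,0,0,0,0.4]
  ]
}}

```text
clock: 19.1
tool_pos: [0.5538, -0.1418, 0.1898]
eef_rot: [-0.232, 0.973, -0.001, -0.002]
contact_force: [0.2, 0.3, -0.4]
opening: 0.602
finger_force: 0.0
```

```bash
python3 -c "
from h import *
st();corr(.49);look('w7')
P=cloud('w7');z=P[...,2]*1000;q=(P[...,:2]-J)@E2.T*1000;x=q[...,0];y=q[...,1]
for lo in np.arange(22.2,46,2.5):
  m=(z>lo)&(z<=lo+2.5)
  a=m&(y<-30)&(y>-60); b=m&(x<-22)&(x>-45)
  print(lo,[(int((a&(abs(x-k)<10)).sum()),np.round(np.median(y[a&(abs(x-k)<10)]),1)) for k in (-20,0,20) if (a&(abs(x-k)<10)).any()],[(int((b&(abs(y-k)<10)).sum()),np.round(np.median(x[b&(abs(y-k)<10)]),1)) for k in (-30,-10,10,30) if (b&(abs(y-k)<10)).any()])
z/=1000
roi=(np.linalg.norm(P[...,:2]-[.556,-.24],axis=2)<.08)
for lo,hi in [(.006,.014),(.025,.031)]: print('end',lo,*rect(P,roi&(z>lo)&(z<hi)),sep='\n  ')
"
```

```text
19.1 jig xy mm [-110.93 -151.5 ] z 189.8 F jig [0.29 0.18] -0.4
corr [ 0.0024 -0.0028  0.021 ] [ 0.5538 -0.1418  0.1898] q7 1.74
0.008
  ([387, 215, 164, 77, 7560], [-28.2, 0.0], [160.5, 85.3], np.float64(1.564), 12.0)
0.0445
  ([435, 269, 90, 45, 2029], [-8.1, -0.1], [45.2, 80.8], np.float64(0.005), 47.0)
0.051
22.2 [(19, np.float64(-39.5)), (9, np.float64(-39.6))] [(27, np.float64(-30.1)), (19, np.float64(-30.2)), (21, np.float64(-30.1)), (23, np.float64(-30.1))]
24.7 [(20, np.float64(-39.4)), (10, np.float64(-39.7))] [(34, np.float64(-30.0)), (20, np.float64(-30.2)), (23, np.float64(-30.3)), (31, np.float64(-30.0))]
27.2 [(18, np.float64(-39.6)), (11, np.float64(-39.7))] [(31, np.float64(-30.0)), (26, np.float64(-30.1)), (29, np.float64(-30.2)), (23, np.float64(-29.8))]
29.7 [(22, np.float64(-39.5)), (8, np.float64(-39.8))] [(33, np.float64(-30.0)), (28, np.float64(-30.0)), (23, np.float64(-30.2)), (24, np.float64(-29.9))]
32.2 [(16, np.float64(-39.5)), (9, np.float64(-39.5))] [(27, np.float64(-30.3)), (29, np.float64(-30.0)), (26, np.float64(-29.9)), (22, np.float64(-29.8))]
34.7
[... 299 characters left out ...]
(-29.7))]
39.7 [(18, np.float64(-39.6)), (12, np.float64(-39.7))] [(33, np.float64(-30.1)), (30, np.float64(-30.0)), (27, np.float64(-30.1)), (24, np.float64(-29.9))]
42.2 [(27, np.float64(-39.6)), (8, np.float64(-39.8))] [(40, np.float64(-29.7)), (29, np.float64(-29.9)), (31, np.float64(-29.8)), (28, np.float64(-29.9))]
44.7 [(135, np.float64(-35.4)), (99, np.float64(-34.6)), (3, np.float64(-31.2))] [(123, np.float64(-26.4)), (115, np.float64(-27.0)), (116, np.float64(-26.7)), (115, np.float64(-27.5))]
end
  0.006
  ([173, 99, 94, 69, 4675], [555.1, -240.1], [60.1, 80.3], np.float64(0.506), 10.2)
end
  0.025
  ([199, 121, 33, 32, 905], [555.0, -239.9], [26.1, 26.2], np.float64(0.512), 28.3)
```

Emit:
{"method": "step_arm", "body": {
  "series": [
    [0.2,-14,-5,0.0024,-0.0028,0.041,0.4],
    [0.2,-14,-5,0,0,0,0.4],
    [0.2,-14,-5,0,0,0,0.4],
    [0.2,-14,-5,0,0,0,0.4],
    [0.2,-14,-10,0,0,0,0.4],
    [0.2,-14,-20,0,0,0,0.4],
    [0.1,-14.2,-20,0,0,0,0.4],
    [0,0,-25,0,0,0,0.4],
    [0,0,-25,0,0,0,0.4],
    [0,0,0,0,0,0,0.4],
    [0,0,0,0,0,0,0.4]
  ]
}}

```text
clock: 20.25
tool_pos: [0.5564, -0.2374, 0.07]
eef_rot: [-0.254, 0.967, 0.001, 0.001]
contact_force: [0.2, 0.9, -0.1]
opening: 0.601
finger_force: 0.0
```

```bash
python3 -c "
from h import *
st();corr(.51)"
```

```text
20.25 jig xy mm [-153.68 -237.05] z 70.0 F jig [0.63 0.7 ] -0.07
corr [-0.0017  0.0012 -0.0029] [ 0.5564 -0.2374  0.07  ] q7 1.84
```

Emit:
{"method": "step_arm", "body": {
  "series": [
    [-1.3,-2.6,-15,-0.0017,0.0012,-0.0029,0.4],
    [0,0,-20,0,0,0,0.4],
    [0,0,-15,0,0,0,0.4],
    [0,0,-7,0,0,0,0.4],
    [0,0,0,0,0,0,0.4],
    [0,0,0,0,0,0,0.9],
    [0,0,0,0,0,0,0.9],
    [0,0,0,0,0,0,0.9],
    [0,0,0,0,0,0,0.9],
    [0,0,0,0,0,0,0.9]
  ],
  "force": 30
}}

```text
clock: 21.25
tool_pos: [0.5556, -0.2401, 0.0138]
eef_rot: [-0.252, 0.968, -0.001, 0.001]
contact_force: [-0.6, -0.0, 3.2]
opening: 0.29
finger_force: 30.0
```

```bash
python3 -c "
from h import *
st();corr(.51)"
```

```text
21.25 jig xy mm [-155.65 -239.06] z 13.8 F jig [-0.52  0.25] 3.15
corr [ 0.0009  0.0017 -0.0003] [ 0.5556 -0.2401  0.0138] q7 1.79
```

Emit:
{"method": "step_arm", "body": {
  "series": [
    [0,0,5,0,0,0,0.9],
    [0,0,20,0,0,0,0.9],
    [0,0,25,0,0,0,0.9],
    [0,0,25,0,0,0,0.9],
    [1,8,5,0,0,-0.005,0.9],
    [1.5,16,0,0,0,-0.005,0.9],
    [1.5,20,0,0,0,-0.005,0.9],
    [1.5,20,0,0,0,-0.005,0.9],
    [1.5,20,0,0,0,0,0.9],
    [1.5,20,0,0,0,0,0.9],
    [1.5,20,0,0,0,0,0.9],
    [1.5,20,0,0,0,0,0.9],
    [1.5,20,0,0,0,0,0.9],
    [1.5,20,0,0,0,0,0.9],
    [1.5,20,0,0,0,0,0.9],
    [1.5,20,0,0,0,0,0.9],
    [1.5,20,0,0,0,0,0.9],
    [1.5,12,0,0,0,0,0.9],
    [1,6,0,0,0,0,0.9],
    [0,0,0,0,0,0,0.9]
  ]
}}

```text
clock: 23.25
tool_pos: [0.5765, 0.0229, 0.0929]
eef_rot: [-0.243, 0.97, -0.0, 0.0]
contact_force: [-1.0, 0.2, -2.6]
opening: 0.295
finger_force: 30.0
```

```bash
cat >> h.py <<'E'
def endp(tag,grabit=True):
    if grabit: grab('wrist',tag)
    P=cloud(tag);z=P[...,2];q=(P[...,:2]-J)@E2.T*1000
    Q=np.concatenate([q/1000,z[...,None]],-1);h=z[(abs(q[...,0]+22)<5)&(abs(q[...,1])<15)]
    zt=float(np.median(h));print('plate top z',zt)
    roi=np.linalg.norm(q,axis=2)<70
    print(*rect(Q,roi&(abs(z-zt)<.0015)),sep='\n  ')
    x=q[...,0];y=q[...,1];m=roi&(z>zt-.0085)&(z<zt-.0015)
    s=m&(x<-20)&(x>-50)&(abs(y)<36)
    print('x- face',[(k,int((s&(abs(y-k)<6)).sum()),np.round(np.median(x[s&(abs(y-k)<6)]),1)) for k in(-30,-15,0,15,30) if (s&(abs(y-k)<6)).any()])
    s=m&(y<-25)&(y>-60)&(abs(x)<28)
    print('y- face',[(k,int((s&(abs(x-k)<6)).sum()),np.round(np.median(y[s&(abs(x-k)<6)]),1)) for k in(-22,-10,0,10,22) if (s&(abs(x-k)<6)).any()])
E
python3 -c "
from h import *
st();corr(.49);endp('w8')"
```

```text
23.25 jig xy mm [-13.42 -16.85] z 92.9 F jig [-0.84  0.65] -2.58
corr [ 0.0003  0.0002 -0.0016] [0.5765 0.0229 0.0929] q7 1.41
plate top z 0.11569849289506023
([247, 276, 39, 45, 217], [-17.1, -32.5], [24.4, 11.9], np.float64(0.645), 115.6)
  ([349, 277, 38, 23, 170], [-21.7, 2.5], [7.2, 17.4], np.float64(0.584), 115.7)
  ([348, 301, 4, 19, 40], [-9.1, -2.6], [0.8, 9.5], np.float64(1.55), 115.6)
x- face [(-30, 237, np.float64(-22.2)), (-15, 200, np.float64(-23.0)), (0, 257, np.float64(-22.4)), (15, 46, np.float64(-23.6))]
y- face [(-22, 442, np.float64(-33.2)), (-10, 169, np.float64(-28.2)), (0, 52, np.float64(-27.4))]
```

Emit:
{"method": "step_arm", "body": {
  "series": [
    [1.1,8,0,0,0,-0.0016,0.9],
    [1.15,7.8,0,0,0,0,0.9],
    [0,0,0,0,0,0,0.9],
    [0,0,-8,0,0,0,0.9],
    [0,0,-8,0,0,0,0.9],
    [0,0,-6,0,0,0,0.9],
    [0,0,-4,0,0,0,0.9],
    [0,0,-2,0,0,0,0.9],
    [0,0,0,0,0,0,0.9]
  ]
}}

```text
clock: 24.2
tool_pos: [0.5787, 0.0379, 0.0649]
eef_rot: [-0.242, 0.97, -0.0, -0.0]
contact_force: [0.7, -0.3, -2.5]
opening: 0.292
finger_force: 30.0
```

```bash
python3 -c "
from h import *
st();corr(.49)"
```

```text
24.2 jig xy mm [-4.42 -4.71] z 64.9 F jig [ 0.44 -0.61] -2.51
corr [0.0006 0.0001 0.0012] [0.5787 0.0379 0.0649] q7 1.37
```

Emit:
{"method": "step_arm", "body": {
  "series": [
    [0,0,-1.5,0,0,0,0.9],
    [0,0,-1,0,0,0,0.9],
    [0,0,-0.7,0,0,0,0.9],
    [0,0,0,0,0,0,0.9]
  ]
}}

```text
clock: 24.6
tool_pos: [0.5789, 0.0379, 0.0621]
eef_rot: [-0.242, 0.97, -0.0, 0.0]
contact_force: [-0.3, 0.3, -3.2]
opening: 0.292
finger_force: 30.0
```

Emit:
{"method": "step_arm", "body": {
  "series": [
    [0,0,-0.5,0,0,0,0.9],
    [0,0,0,0,0,0,0.9]
  ]
}}

```text
clock: 24.8
tool_pos: [0.5789, 0.0379, 0.0616]
eef_rot: [-0.242, 0.97, -0.0, 0.0]
contact_force: [-0.0, -0.2, -2.5]
opening: 0.291
finger_force: 30.0
```

Emit:
{"method": "step_arm", "body": {
  "series": [
    [0,0,-0.5,0,0,0,0.9],
    [0,0,0,0,0,0,0.9]
  ]
}}

```text
clock: 25.0
tool_pos: [0.5789, 0.0379, 0.061]
eef_rot: [-0.242, 0.97, -0.0, 0.0]
contact_force: [-1.2, 0.3, -2.4]
opening: 0.292
finger_force: 30.0
```

Emit:
{"method": "step_arm", "body": {
  "series": [
    [0,0,-0.4,0,0,0,0.9],
    [0,0,0,0,0,0,0.9]
  ]
}}

```text
clock: 25.2
tool_pos: [0.5789, 0.0379, 0.0608]
eef_rot: [-0.242, 0.97, -0.0, 0.0]
contact_force: [-1.2, 0.3, -0.5]
opening: 0.29
finger_force: 30.0
```

Emit:
{"method": "step_arm", "body": {
  "series": [
    [0,0,-0.3,0,0,0,0.9],
    [0,0,0,0,0,0,0.6],
    [0,0,0,0,0,0,0.545],
    [0,0,0,0,0,0,0.545],
    [0,0,10,0,0,0,0.545],
    [0,0,15,0,0,0,0.545],
    [-6,-3.2,15,0,0,0,0.545],
    [-12,-6.4,0,0,0,0,0.545],
    [-15,-8,0,0,0,0,0.545],
    [-15,-8,0,0,0,0,0.545],
    [-7,-3.7,0,0,0,0,0.545],
    [0,0,0,0,0,0,0.545]
  ]
}}

```text
clock: 26.4
tool_pos: [0.5232, 0.0077, 0.1013]
eef_rot: [-0.242, 0.97, -0.001, 0.0]
contact_force: [-0.3, 0.5, -0.3]
opening: 0.455
finger_force: 0.0
```

```bash
python3 -c "
from h import *
st();corr(.49);endp('w9')"
```

```text
26.4 jig xy mm [-67.56  -5.18] z 101.3 F jig [-0.03  0.63] -0.32
corr [0.0014 0.0008 0.0019] [0.5232 0.0077 0.1013] q7 1.36
plate top z 0.05781817478601094
([263, 283, 108, 52, 3353], [-16.3, -4.8], [70.1, 38.3], np.float64(1.57), 57.2)
x- face [(-30, 86, np.float64(-34.4)), (-15, 139, np.float64(-34.4)), (0, 136, np.float64(-34.4)), (15, 135, np.float64(-34.3))]
y- face [(-22, 12, np.float64(-28.9)), (-10, 25, np.float64(-31.5)), (0, 27, np.float64(-33.8))]
```

Emit:
{"method": "step_arm", "body": {
  "series": [
    [0,0,-20,0.0014,0.0008,0.0019,0.545],
    [0,0,-25,0,0,0,0.545],
    [0,0,-18,0,0,0,0.545],
    [0,0,0,0,0,0,0.545],
    [3.5,1.9,0,0,0,0,0.545],
    [3.5,1.9,0,0,0,0,0.545],
    [3.5,1.9,0,0,0,0,0.545],
    [3.5,1.9,0,0,0,0,0.545],
    [2.6,1.4,0,0,0,0,0.545],
    [0.88,0.47,0,0,0,0,0.545],
    [0,0,0,0,0,0,0.545]
  ]
}}

```text
clock: 27.55
tool_pos: [0.5415, 0.0182, 0.0374]
eef_rot: [-0.243, 0.97, 0.0, 0.0]
contact_force: [-0.1, 0.5, -0.5]
opening: 0.452
finger_force: 0.0
```

```bash
python3 -c "
from h import *
st();corr(.49)"
```

```text
27.55 jig xy mm [-46.52  -4.59] z 37.4 F jig [0.2  0.48] -0.46
corr [-0.001   0.0001 -0.0007] [0.5415 0.0182 0.0374] q7 1.31
```

Emit:
{"method": "step_arm", "body": {
  "series": [
    [0.88,0.47,0,0,0,0,0.545],
    [0.88,0.47,0,0,0,0,0.545],
    [0.88,0.47,0,0,0,0,0.545],
    [0.88,0.47,0,0,0,0,0.545],
    [0.88,0.47,0,0,0,0,0.545],
    [0,0,0,0,0,0,0.545]
  ]
}}

```text
clock: 28.15
tool_pos: [0.546, 0.0205, 0.0373]
eef_rot: [-0.243, 0.97, 0.001, 0.0]
contact_force: [-1.1, 0.7, 0.4]
opening: 0.454
finger_force: 0.4
```

```bash
python3 -c "
from h import *
st()"
```

```text
28.15 jig xy mm [-41.48  -4.57] z 37.3 F jig [-0.67  1.1 ] 0.42
```

Emit:
{"method": "step_arm", "body": {
  "series": [
    [0.53,0.28,0,0,0,0,0.545],
    [0.35,0.19,0,0,0,0,0.545],
    [0,0,0,0,0,0,0.545]
  ]
}}

```text
clock: 28.45
tool_pos: [0.5467, 0.021, 0.0373]
eef_rot: [-0.243, 0.97, 0.0, 0.0]
contact_force: [-0.4, -0.5, -1.3]
opening: 0.455
finger_force: 0.5
```

```bash
python3 -c "
from h import *
st()"
```

```text
28.45 jig xy mm [-40.66  -4.54] z 37.3 F jig [-0.62 -0.21] -1.29
```

Emit:
{"method": "step_arm", "body": {
  "series": [
    [0.35,0.19,0,0,0,0,0.545],
    [0,0,0,0,0,0,0.545]
  ]
}}

```text
clock: 28.65
tool_pos: [0.5466, 0.0209, 0.0373]
eef_rot: [-0.243, 0.97, 0.0, -0.0]
contact_force: [-1.0, -0.9, 0.1]
opening: 0.452
finger_force: 1.0
```

```bash
python3 -c "
from h import *
st();endp('w10')"
```

```text
28.65 jig xy mm [-40.69  -4.57] z 37.3 F jig [-1.3  -0.29] 0.11
plate top z 0.056789629293440586
([231, 272, 140, 63, 2166], [-29.5, -12.9], [64.9, 26.5], np.float64(1.122), 57.0)
  ([363, 272, 39, 44, 206], [-44.5, 19.3], [10.9, 24.1], np.float64(0.921), 56.9)
  ([232, 372, 54, 28, 1390], [6.7, -30.9], [25.3, 18.0], np.float64(1.562), 57.1)
  ([348, 372, 54, 28, 1400], [6.8, 23.1], [18.3, 25.1], np.float64(0.029), 57.1)
x- face [(-30, 163, np.float64(-49.3)), (-15, 252, np.float64(-29.9)), (0, 256, np.float64(-30.0)), (15, 339, np.float64(-35.5))]
y- face []
```

Emit:
{"method": "step_arm", "body": {
  "series": [
    [0.35,0.19,0,0,0,0,0.545],
    [0,0,0,0,0,0,0.545]
  ]
}}

```text
clock: 28.9
tool_pos: [0.5468, 0.021, 0.0373]
eef_rot: [-0.243, 0.97, 0.0, -0.001]
contact_force: [-3.2, -1.7, 1.4]
opening: 0.455
finger_force: 1.6
```

```bash
python3 -c "
from h import *
st()"
```

```text
28.9 jig xy mm [-40.55  -4.58] z 37.3 F jig [-3.6   0.05] 1.37
```

Emit:
{"method": "step_arm", "body": {
  "series": [
    [0.26,0.14,0,0,0,0,0.545],
    [0,0,0,0,0,0,0.545]
  ]
}}

```text
clock: 29.1
tool_pos: [0.5472, 0.0211, 0.0373]
eef_rot: [-0.243, 0.97, 0.0, -0.0]
contact_force: [-3.7, -1.6, 1.0]
opening: 0.454
finger_force: 2.0
```

```bash
python3 -c "
from h import *
st()"
```

```text
29.1 jig xy mm [-40.16  -4.68] z 37.3 F jig [-4.05  0.36] 1.0
```

Emit:
{"method": "step_arm", "body": {
  "series": [
    [-1.76,-0.94,0,0,0,0,0.545],
    [-1.76,-0.94,0,0,0,0,0.545],
    [-6.2,-3.3,0,0,0,0,1],
    [-6.2,-3.3,0,0,0,0,1],
    [-6.2,-3.3,0,0,0,0,1],
    [6.3,-11.8,0,0,0,0,1],
    [6.3,-11.8,0,0,0,0,1],
    [6.3,-11.8,0,0,0,0,1],
    [6.3,-11.8,0,0,0,0,1],
    [6.3,-11.8,0,0,0,0,1],
    [6.3,-11.8,0,0,0,0,1],
    [11,5.9,-3,0,0,0,1],
    [11,5.9,-4,0,0,0,1],
    [11,5.9,0,0,0,0,1],
    [11,5.9,0,0,0,0,1],
    [11,5.9,0,0,0,0,1],
    [0,0,0,0,0,0,1]
  ]
}}

```text
clock: 30.8
tool_pos: [0.6201, -0.0307, 0.0304]
eef_rot: [-0.243, 0.97, 0.001, 0.001]
contact_force: [-0.4, -0.2, 0.3]
opening: 0.007
finger_force: 0.0
```

```bash
python3 -c "
from h import *
st();corr(.49);endp('w11')"
```

```text
30.8 jig xy mm [ -0.17 -84.67] z 30.4 F jig [-0.39  0.03] 0.27
corr [-0.0026  0.0023 -0.0012] [ 0.6201 -0.0307  0.0304] q7 1.49
plate top z 0.057774236751412696
([418, 237, 219, 98, 11635], [-8.4, -4.1], [43.8, 80.4], np.float64(0.002), 57.2)
x- face [(-30, 266, np.float64(-29.5)), (-15, 286, np.float64(-29.5)), (0, 261, np.float64(-29.5)), (15, 276, np.float64(-29.5)), (30, 243, np.float64(-29.5))]
y- face [(-22, 251, np.float64(-43.9)), (-10, 215, np.float64(-43.9)), (0, 43, np.float64(-30.5)), (10, 5, np.float64(-25.3))]
```

Emit:
{"method": "step_arm", "body": {
  "series": [
    [-1.88,3.53,0,-0.0026,0.0023,-0.0012,1],
    [-1.88,3.53,0,0,0,0,1],
    [-1.88,3.53,0,0,0,0,1],
    [-1.88,3.53,0,0,0,0,1],
    [-1.88,3.53,0,0,0,0,1],
    [-0.7,1.3,0,0,0,0,1],
    [0,0,0,0,0,0,1]
  ]
}}

```text
clock: 31.55
tool_pos: [0.6081, -0.0123, 0.0304]
eef_rot: [-0.243, 0.97, -0.001, -0.001]
contact_force: [0.7, 0.9, 0.5]
opening: 0.005
finger_force: 0.0
```

```bash
python3 -c "
from h import *
st();corr(.49)"
```

```text
31.55 jig xy mm [ -2.13 -62.81] z 30.4 F jig [0.99 0.45] 0.48
corr [ 0.0016 -0.0024 -0.0001] [ 0.6081 -0.0123  0.0304] q7 1.44
```

Emit:
{"method": "step_arm", "body": {
  "series": [
    [-0.47,0.88,0,0,0,0,1],
    [-0.47,0.88,0,0,0,0,1],
    [-0.47,0.88,0,0,0,0,1],
    [-0.47,0.88,0,0,0,0,1],
    [0,0,0,0,0,0,1]
  ]
}}

```text
clock: 32.05
tool_pos: [0.6064, -0.0095, 0.0303]
eef_rot: [-0.242, 0.97, -0.001, -0.001]
contact_force: [1.7, -0.5, -0.3]
opening: 0.004
finger_force: 0.4
```

```bash
python3 -c "
from h import *
st();corr(.49)"
```

```text
32.05 jig xy mm [ -2.28 -59.49] z 30.3 F jig [ 1.26 -1.19] -0.29
corr [ 0.0021 -0.0023  0.0007] [ 0.6064 -0.0095  0.0303] q7 1.44
```

Emit:
{"method": "step_arm", "body": {
  "series": [
    [-0.4,0.75,0,0,0,0,1],
    [-0.4,0.75,0,0,0,0,1],
    [0,0,0,0,0,0,1]
  ]
}}

```text
clock: 32.35
tool_pos: [0.6054, -0.0076, 0.0303]
eef_rot: [-0.242, 0.97, -0.001, -0.001]
contact_force: [0.6, -2.0, -0.4]
opening: 0.008
finger_force: 0.4
```

```bash
python3 -c "
from h import *
st();endp('w12')"
```

```text
32.35 jig xy mm [ -2.21 -57.37] z 30.3 F jig [-0.4  -2.08] -0.36
plate top z 0.11099853487900149
([287, 313, 171, 72, 2454], [-29.0, -45.5], [15.5, 41.6], np.float64(0.432), 111.3)
  ([466, 339, 174, 35, 4160], [-24.9, -0.7], [43.2, 9.8], np.float64(1.557), 111.5)
  ([630, 377, 10, 23, 137], [-15.3, 20.7], [7.8, 2.3], np.float64(0.078), 110.3)
x- face [(-30, 764, np.float64(-35.6)), (-15, 393, np.float64(-28.1)), (0, 414, np.float64(-28.1)), (15, 655, np.float64(-28.3))]
y- face [(-22, 162, np.float64(-54.2)), (-10, 39, np.float64(-49.0)), (0, 1, np.float64(-49.0))]
```

Emit:
{"method": "step_arm", "body": {
  "series": [
    [-0.28,0.53,0,0,0,0,1],
    [0,0,0,0,0,0,1]
  ]
}}

```text
clock: 32.6
tool_pos: [0.6052, -0.0071, 0.0303]
eef_rot: [-0.242, 0.97, -0.001, -0.001]
contact_force: [0.5, -0.9, -0.4]
opening: 0.002
finger_force: 0.5
```

```bash
python3 -c "
from h import *
st()"
```

```text
32.6 jig xy mm [ -2.22 -56.84] z 30.3 F jig [-0.04 -1.05] -0.41
```

Emit:
{"method": "step_arm", "body": {
  "series": [
    [-0.19,0.35,0,0,0,0,1],
    [0,0,0,0,0,0,1]
  ]
}}

```text
clock: 32.8
tool_pos: [0.605, -0.0068, 0.0303]
eef_rot: [-0.242, 0.97, -0.001, -0.001]
contact_force: [0.6, -0.9, -0.5]
opening: 0.005
finger_force: 0.5
```

```bash
python3 -c "
from h import *
st()"
```

```text
32.8 jig xy mm [ -2.23 -56.48] z 30.3 F jig [ 0.07 -1.07] -0.47
```

Emit:
{"method": "step_arm", "body": {
  "series": [
    [-0.14,0.26,0,0,0,0,1],
    [0,0,0,0,0,0,1]
  ]
}}

```text
clock: 33.0
tool_pos: [0.6049, -0.0065, 0.0303]
eef_rot: [-0.242, 0.97, -0.001, -0.001]
contact_force: [0.5, -0.9, -0.7]
opening: 0.006
finger_force: 0.5
```

```bash
python3 -c "
from h import *
st()"
```

```text
33.0 jig xy mm [ -2.22 -56.21] z 30.3 F jig [ 0.05 -1.07] -0.75
```

Emit:
{"method": "step_arm", "body": {
  "series": [
    [-0.19,0.35,0,0,0,0,1],
    [0,0,0,0,0,0,1]
  ]
}}

```text
clock: 33.2
tool_pos: [0.6048, -0.0064, 0.0303]
eef_rot: [-0.242, 0.97, -0.001, -0.001]
contact_force: [1.0, -1.8, -1.1]
opening: 0.005
finger_force: 0.8
```

```bash
python3 -c "
from h import *
st()"
```

```text
33.2 jig xy mm [ -2.25 -56.05] z 30.3 F jig [ 0.04 -2.11] -1.14
```

Emit:
{"method": "step_arm", "body": {
  "series": [
    [-0.14,0.26,0,0,0,0,1],
    [0,0,0,0,0,0,1]
  ]
}}

```text
clock: 33.4
tool_pos: [0.6048, -0.0063, 0.0303]
eef_rot: [-0.242, 0.97, -0.001, -0.001]
contact_force: [2.2, -1.3, -1.3]
opening: 0.004
finger_force: 1.3
```

```bash
python3 -c "
from h import *
st()"
```

```text
33.4 jig xy mm [ -2.23 -55.96] z 30.3 F jig [ 1.36 -2.2 ] -1.28
```

Emit:
{"method": "step_arm", "body": {
  "series": [
    [-0.19,0.35,0,0,0,0,1],
    [0,0,0,0,0,0,1]
  ]
}}

```text
clock: 33.6
tool_pos: [0.6047, -0.0063, 0.0304]
eef_rot: [-0.242, 0.97, -0.001, -0.001]
contact_force: [0.6, -3.4, -1.9]
opening: 0.005
finger_force: 1.9
```

```bash
python3 -c "
from h import *
st()"
```

```text
33.6 jig xy mm [ -2.29 -55.91] z 30.4 F jig [-1.1  -3.29] -1.92
```

Emit:
{"method": "step_arm", "body": {
  "series": [
    [0.94,-1.76,0,0,0,0,1],
    [0.94,-1.76,0,0,0,0,1],
    [1.9,-3.5,0,0,0,0,1],
    [1.9,-3.5,0,0,0,0,1],
    [0,-8,25,0,0,0,1],
    [-8,-14,30,0,0,0,1],
    [-8,-14,30,0,0,0,1],
    [-12,-18,30,0,0,0,1],
    [-12,-18,30,0,0,0,1],
    [-12,-18,30,0,0,0,1],
    [0,0,0,0,0,0,1],
    [0,0,0,0,0,0,1]
  ]
}}

```text
clock: 34.8
tool_pos: [0.5583, -0.1065, 0.2058]
eef_rot: [-0.242, 0.97, -0.001, -0.001]
contact_force: [0.3, -0.4, 0.0]
opening: 0.006
finger_force: 0.0
```

```bash
python3 -c "
from h import *
st();look('w13');endp('w13',False)
P=cloud('w13');z=P[...,2]*1000;q=(P[...,:2]-J)@E2.T*1000;x=q[...,0];y=q[...,1]
for lo in np.arange(22.2,57,2.5):
  m=(z>lo)&(z<=lo+2.5)
  a=m&(y<-30)&(y>-60); b=m&(x<-22)&(x>-45)
  print(lo,[(int((a&(abs(x-k)<10)).sum()),np.round(np.median(y[a&(abs(x-k)<10)]),1)) for k in (-20,0,20) if (a&(abs(x-k)<10)).any()],[(int((b&(abs(y-k)<10)).sum()),np.round(np.median(x[b&(abs(y-k)<10)]),1)) for k in (-30,-10,10,30) if (b&(abs(y-k)<10)).any()])
"
```

```text
34.8 jig xy mm [ -90.4  -122.43] z 205.8 F jig [ 0.12 -0.46] 0.04
0.008
  ([355, 195, 160, 108, 9380], [-7.8, 0.3], [160.4, 125.2], np.float64(1.569), 12.0)
  ([474, 303, 16, 10, 88], [66.0, 64.3], [18.4, 13.6], np.float64(0.695), 12.1)
  ([449, 307, 14, 6, 71], [64.8, 35.8], [16.8, 7.6], np.float64(1.464), 11.8)
0.0445
  ([398, 245, 89, 47, 259], [-23.0, -11.0], [42.5, 93.3], np.float64(0.56), 46.6)
0.051
  ([404, 248, 86, 7, 175], [-29.6, -0.0], [4.8, 79.8], np.float64(0.049), 53.2)
  ([401, 256, 4, 24, 30], [-11.4, -39.7], [0.7, 24.4], np.float64(1.567), 53.1)
  ([486, 271, 11, 13, 96], [-0.3, 46.5], [9.7, 11.4], np.float64(1.557), 54.0)
  ([463, 307, 12, 8, 83], [37.1, 29.8], [9.8, 10.4], np.float64(0.052), 53.9)
plate top z 0.05692677398096402
([402, 250, 89, 57, 2965], [-0.0, 0.4], [81.6, 61.1], np.float64(1.569), 57.0)
x- face [(-30, 39, np.float64(-29.7)), (-15, 36, np.float64(-29.8)), (0, 42, np.float64(-29.8)), (15, 40, np.float64(-29.8)), (30, 37, np.float64(-29.8))]
y- face [(-22, 23, np.float64(-39.7)), (-10, 23, np.float64(-39.7)), (0, 22, np.float64(-39.7)), (10, 22, n
[... 1883 characters left out ...]
 (13, np.float64(-39.7)), (3, np.float64(-39.7))] [(22, np.float64(-29.6)), (15, np.float64(-29.6)), (14, np.float64(-29.6)), (25, np.float64(-29.6))]
49.7 [(26, np.float64(-39.5)), (13, np.float64(-39.7)), (5, np.float64(-39.8))] [(32, np.float64(-29.6)), (24, np.float64(-29.8)), (28, np.float64(-29.7)), (22, np.float64(-29.8))]
52.2 [(23, np.float64(-39.6)), (14, np.float64(-39.7)), (5, np.float64(-39.6))] [(25, np.float64(-29.6)), (28, np.float64(-29.9)), (22, np.float64(-29.9)), (21, np.float64(-29.9))]
54.7 [(122, np.float64(-35.8)), (126, np.float64(-35.0)), (17, np.float64(-34.6))] [(120, np.float64(-27.0)), (115, np.float64(-26.9)), (106, np.float64(-26.7)), (112, np.float64(-27.0))]
```

Everything is square, but plates 1–3 read about 0.3 mm further back in x than the upper ones. I'll give the whole pile one light +x push, which also checks that they're flush.

Emit:
{"method": "step_arm", "body": {
  "series": [
    [-6,17,0,0.002,-0.0023,0,0.545],
    [-6,17,0,0,0,0,0.545],
    [-6,17,0,0,0,0,0.545],
    [-6,17,-5,0,0,0,0.545],
    [-6,17,-15,0,0,0,0.545],
    [-6,17,-25,0,0,0,0.545],
    [-3.7,15.7,-30,0,0,0,0.545],
    [0,0,-35,0,0,0,0.545],
    [0,0,-35,0,0,0,0.545],
    [0,0,-25,0,0,0,0.545],
    [0,0,-10,0,0,0,0.545],
    [0,0,0,0,0,0,0.545],
    [0,0,0,0,0,0,0.545]
  ]
}}

```text
clock: 36.15
tool_pos: [0.5186, 0.0122, 0.0256]
eef_rot: [-0.243, 0.97, 0.0, 0.0]
contact_force: [0.2, 0.1, 0.3]
opening: 0.452
finger_force: 0.0
```

```bash
python3 -c "
from h import *
st();corr(.49)"
```

```text
36.15 jig xy mm [-69.52   0.98] z 25.6 F jig [0.25 0.03] 0.27
corr [-0.0007  0.0001 -0.0003] [0.5186 0.0122 0.0256] q7 1.23
```

Emit:
{"method": "step_arm", "body": {
  "series": [
    [0,0,-4,-0.0007,0,0,0.545],
    [0,0,-3.5,0,0,0,0.545],
    [3.53,1.88,0,0,0,0,0.545],
    [3.53,1.88,0,0,0,0,0.545],
    [3.53,1.88,0,0,0,0,0.545],
    [3.53,1.88,0,0,0,0,0.545],
    [3.53,1.88,0,0,0,0,0.545],
    [2.65,1.41,0,0,0,0,0.545],
    [1.76,0.94,0,0,0,0,0.545],
    [0.88,0.47,0,0,0,0,0.545],
    [0,0,0,0,0,0,0.545]
  ]
}}

```text
clock: 37.25
tool_pos: [0.5413, 0.0239, 0.0178]
eef_rot: [-0.242, 0.97, -0.0, -0.0]
contact_force: [-0.6, -0.2, -0.3]
opening: 0.453
finger_force: 0.0
```

```bash
python3 -c "
from h import *
st();corr(.49)"
```

```text
37.25 jig xy mm [-43.98   0.54] z 17.8 F jig [-0.64  0.1 ] -0.34
corr [ 0.0004 -0.0001  0.0004] [0.5413 0.0239 0.0178] q7 1.25
```

Emit:
{"method": "step_arm", "body": {
  "series": [
    [0.88,0.47,0,0,0,0,0.545],
    [0.88,0.47,0,0,0,0,0.545],
    [0.88,0.47,0,0,0,0,0.545],
    [0.35,0.19,0,0,0,0,0.545],
    [0,0,0,0,0,0,0.545]
  ]
}}

```text
clock: 37.75
tool_pos: [0.5443, 0.0254, 0.0178]
eef_rot: [-0.242, 0.97, -0.0, -0.0]
contact_force: [-0.7, -0.8, -0.7]
opening: 0.456
finger_force: 0.0
```

```bash
python3 -c "
from h import *
st()"
```

```text
37.75 jig xy mm [-40.63   0.53] z 17.8 F jig [-1.   -0.42] -0.65
```

Emit:
{"method": "step_arm", "body": {
  "series": [
    [0.26,0.14,0,0,0,0,0.545],
    [0,0,0,0,0,0,0.545]
  ]
}}

```text
clock: 37.95
tool_pos: [0.5444, 0.0254, 0.0178]
eef_rot: [-0.242, 0.97, -0.0, -0.0]
contact_force: [-1.8, -0.8, 0.1]
opening: 0.456
finger_force: 0.3
```

```bash
python3 -c "
from h import *
st()"
```

```text
37.95 jig xy mm [-40.59   0.47] z 17.8 F jig [-1.96  0.09] 0.14
```

Emit:
{"method": "step_arm", "body": {
  "series": [
    [0.26,0.14,0,0,0,0,0.545],
    [0,0,0,0,0,0,0.545]
  ]
}}

```text
clock: 38.15
tool_pos: [0.5444, 0.0254, 0.0178]
eef_rot: [-0.242, 0.97, -0.0, -0.001]
contact_force: [-1.2, -0.6, 0.9]
opening: 0.455
finger_force: 0.8
```

```bash
python3 -c "
from h import *
st()"
```

```text
38.15 jig xy mm [-40.54   0.46] z 17.8 F jig [-1.34  0.02] 0.91
```

Emit:
{"method": "step_arm", "body": {
  "series": [
    [0.22,0.12,0,0,0,0,0.545],
    [0,0,0,0,0,0,0.545]
  ]
}}

```text
clock: 38.35
tool_pos: [0.5444, 0.0254, 0.0178]
eef_rot: [-0.242, 0.97, -0.0, -0.001]
contact_force: [-2.5, -1.3, 1.3]
opening: 0.453
finger_force: 1.3
```

```bash
python3 -c "
from h import *
st()"
```

```text
38.35 jig xy mm [-40.54   0.44] z 17.8 F jig [-2.85  0.01] 1.29
```

Emit:
{"method": "step_arm", "body": {
  "series": [
    [0.26,0.14,0,0,0,0,0.545],
    [0,0,0,0,0,0,0.545]
  ]
}}

```text
clock: 38.55
tool_pos: [0.5445, 0.0254, 0.0177]
eef_rot: [-0.242, 0.97, -0.001, -0.001]
contact_force: [-3.7, -2.0, 2.3]
opening: 0.454
finger_force: 2.0
```

```bash
python3 -c "
from h import *
st()"
```

```text
38.55 jig xy mm [-40.47   0.41] z 17.7 F jig [-4.2  -0.05] 2.34
```

Emit:
{"method": "step_arm", "body": {
  "series": [
    [0.22,0.12,0,0,0,0,0.545],
    [0,0,0,0,0,0,0.545]
  ]
}}

```text
clock: 38.75
tool_pos: [0.5447, 0.0255, 0.0177]
eef_rot: [-0.242, 0.97, -0.001, -0.001]
contact_force: [-4.0, -1.7, 2.3]
opening: 0.456
finger_force: 2.6
```

```bash
python3 -c "
from h import *
st()"
```

```text
38.75 jig xy mm [-40.31   0.38] z 17.7 F jig [-4.34  0.4 ] 2.3
```

Emit:
{"method": "step_arm", "body": {
  "series": [
    [-1.76,-0.94,0,0,0,0,0.545],
    [-1.76,-0.94,0,0,0,0,0.545],
    [-6.2,-3.3,0,0,0,0,0.545],
    [-6.2,-3.3,0,0,0,0,0.545],
    [-6.2,-3.3,0,0,0,0,0.545],
    [-3,-3,25,0,0,0,0.545],
    [0,-8,35,0,0,0,0.545],
    [0,-10,40,0,0,0,0.545],
    [0,-10,40,0,0,0,0.545],
    [0,-10,40,0,0,0,0.545],
    [0,-10,15,0,0,0,0.545],
    [0,0,0,0,0,0,1],
    [0,0,0,0,0,0,1]
  ]
}}

```text
clock: 40.05
tool_pos: [0.5198, -0.0369, 0.2123]
eef_rot: [-0.242, 0.97, -0.0, -0.0]
contact_force: [0.2, -0.0, -1.0]
opening: 0.298
finger_force: 0.0
```

```bash
python3 -c "
from h import *
st();look('w14');endp('w14',False)
P=cloud('w14');z=P[...,2]*1000;q=(P[...,:2]-J)@E2.T*1000;x=q[...,0];y=q[...,1]
for lo in np.arange(22.2,54,5):
  m=(z>lo)&(z<=lo+5)
  a=m&(y<-30)&(y>-60)&(abs(x)<26); b=m&(x<-22)&(x>-45)
  print(lo,int(a.sum()),np.median(y[a]).round(2),[np.round(np.median(x[b&(abs(y-k)<10)]),1) for k in (-30,-10,10,30)])
p=cv2.imread('pics/w14.png');cv2.imwrite('pics/w14b.png',cv2.convertScaleAbs(p,alpha=1.6))
"
```

```text
40.05 jig xy mm [-91.62 -42.96] z 212.3 F jig [ 0.15 -0.13] -0.95
0.008
  ([281, 194, 154, 117, 9822], [-0.2, 0.4], [140.5, 160.3], np.float64(0.007), 12.0)
  ([334, 304, 13, 7, 82], [65.4, -15.2], [13.8, 9.8], np.float64(1.528), 12.0)
0.0445
  ([320, 243, 82, 4, 174], [-29.9, 0.5], [1.7, 79.4], np.float64(0.001), 46.6)
0.051
  ([328, 246, 75, 4, 146], [-29.9, 3.9], [1.7, 71.0], np.float64(0.003), 53.3)
  ([402, 269, 11, 12, 102], [-0.3, 46.4], [10.2, 11.2], np.float64(1.505), 53.9)
  ([324, 303, 12, 9, 81], [36.2, -29.5], [11.1, 11.0], np.float64(1.57), 54.0)
plate top z 0.05673877154207538
([320, 248, 84, 56, 2303], [-0.2, 0.5], [79.5, 60.7], np.float64(1.57), 57.0)
x- face [(-30, 38, np.float64(-29.7)), (-15, 36, np.float64(-29.8)), (0, 39, np.float64(-29.8)), (15, 41, np.float64(-29.7)), (30, 38, np.float64(-29.7))]
y- face [(-22, 1, np.float64(-25.8)), (-10, 1, np.float64(-39.2)), (10, 1, np.float64(-33.2))]
22.2 0 nan [np.float64(-29.9), np.float64(-30.0), np.float64(-29.9), np.float64(-30.0)]
27.2 0 nan [np.float64(-29.8), np.float64(-29.9), np.float64(-29.9), np.float64(-29.9)]
32.2 0 nan [np.float64(-29.9), np.float64(-29.8), np.float64(-29.9), np.float64(-29.9)]
37.2 0 nan [np.float64(-29.7), np.float64(-29.9), np.float64(-29.7), np.float64(-29.8)]
42.2 0 nan [np.float64(-29.7), np.float64(-29.7), np.float64(-29.8), np.float64(-29.8)]
47.2 0 nan [np.float64(-29.8), np.float64(-29.8), np.float64(-29.7), np.float64(-29.8)]
52.2 269 -35.24 [np.float64(-28.1), np.float64(-28.6), np.float64(-28.7), np.float64(-28.0)]
  return _methods._mean(a, axis=axis, dtype=dtype,
  ret = ret.dtype.type(ret / rcount)
```

View pics/w14b.png

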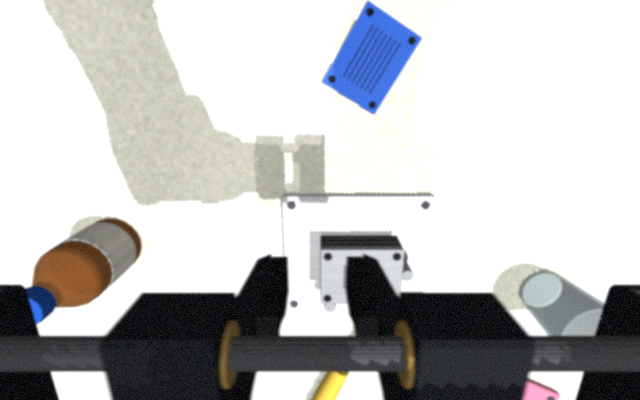

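The picture shows the end plate square on the pile at about (362,270). The jig is where it was, the bystanders are untouched and the tool is clear, so I'm handing in.

```bash
python3 -c "
from plant import r
print(r.finish_job())"
```

```text
the job is handed in; nothing more can be done
None
```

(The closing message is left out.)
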